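# Clear, load and lock the stacking jig

## Robot

A 6-joint arm with a two-finger parallel gripper is mounted at the origin on a cart in front of the work surface, level with it; the furniture and walls round the work are solid. World frame = base frame: x ahead of the robot, y to its left, z up, the work surface at z = 0. Lengths are in m, angles in degrees, forces in N, time in s.
With the tool pointing down it reaches from about 0.3 to 1 m from the base axis. Payload 5.1 kg.
Tool frame: the origin (TCP) lies where the fingers leave the gripper's body, on its centre line; the fingertips stand 78 mm ahead of it and the grasp point (between the pads) lies 59 mm ahead of it (arm.tip_reach is the distance from the TCP to the fingertips, in m); z points along the fingers, y is the line along which they close (so a half turn about z gives the same grasp; the last joint's range is limited). The gripper opens to 95 mm and grips with 3 to 60 N. Pads are 20 mm wide; open, the fingers measure 119 mm over their backs; the gripper's body (75 mm by 180 mm) begins 59 mm behind the grasp point.
Start: joints at [-74.232, 7.093, 94.555, -0, 78.352, -4.733], TCP at [0.228, -0.609, 0.292] pointing down, gripper open.
Joint ranges: [-149.61, 149.61], [-58.7, 133.49], [1.44, 155.28], [-77.14, 257.14], [18.33, 153.61], [-166.67, 166.67]. Speed limits (degrees/s): [147.25, 147.25, 180, 180, 180, 180].

## Interface

Orientations are given as a 3x3 rotation matrix whose columns are the frame's x, y, z axes.
In Python, from station import arm, viewer gives the robot as it stands.
- The arm moves only by the tool step_arm, never from a script. Its argument "deltas" is a list of rows, each an object with "linear": the shift along the tool's x, y, z in units of 30 cm (1.0 is 30 cm), a list of three; "roll": the turn about the tool's z in units of 45 degrees (1.0 is 45 degrees). In form: [{"linear": [x, y, z], "roll": roll}, ...]. A call has 1 to 12 rows; each row shifts and turns the commanded pose from where the row before left it, along the tool's axes as they then stand; what a row does not reach is not made up. A row lasts 1/10 s, in which the tool goes at most 50 mm and 8.59 degrees, less where a joint would pass 70% of its speed; a pose out of reach is approached as far as the arm can. A call with a number of a shift or a turn outside -1 to 1 is refused whole. A call with a gripper value outside its range is refused whole. "fingers" is the gripper's target within -1 to 1 (fully open at 1, half-way at 0, shut at -1), set as the call begins (left out, the last holds). The fingers move at their own pace and stop on an object; "grip_force" is the grip in N (left out, the last holds). Time passes only in rows, so rows that do not move let the fingers close. It gives the time, the measured TCP pose, the force, the opening and the grip force at its end, in the units of the state.
- arm.sense(): the state, without advancing time (a new reading comes with each control period).
- viewer.grab_frame(name): name is "side" or "top" or "wrist"; returns (picture, depth): 384x512x3 uint8, red, green, blue; 384x512 float32, m along the optical axis (not along the pixel's ray), 0 where there is no reading.
- viewer.camera_model(name): a dict with "K" (3x3 intrinsics, pixels), "D" ([k1, k2, p1, p2, k3] as OpenCV has them; the pictures are not rectified), "eye" and "attitude" of the camera in the world. Camera axes: x right, y down, z forward; pixel columns grow to the right and rows downward; lengths in m; the calibration is good to about 2 mm. A picture is of the moment at which its call begins: read the wrist's pose just before it. camera_model takes no time and is no camera call; for the wrist camera it gives the pose at the moment of the call.
- arm.close_job(): hands the job in; it is judged then, once.
The state is a dict: "t": time; "joint_pos": joint angles; "qvel": joint speeds; "joint_torque": joint torques, N m; "tool_pos": TCP position; "tcp_rot": TCP orientation; "contact_force": force on the tool from outside, world axes, zero at the start; "wrist_torque": the same for the moment, N m; "opening": opening from 0.0 (shut) to 1.0 (fully open); "grip_force": force on a finger pad.
Only numpy, scipy, OpenCV 4.12 (cv2) and the standard library are available. Lean on these libraries where they do the work, as an engineer would, in place of code of your own. Each camera call takes 0.05 s, during which the arm holds its last target. There are 200 camera calls.

## Task

First draw the old dark batten out from under the weighted arm of the stacking jig and lay it in the grey scrap tray. Then pile up all the thin pale wood blocks in the stacking jig, one on top of the other: push each one lengthways under the arm, on top of those already there, until its far end meets the two stop posts, so that the arm holds the neat pile down. Only then, using the mallet and not your fingers, drive the yellow lock pin fully home with the mallet's black striking face, and stand the mallet upright again on its rubber mat. Leave the glue bottle and the jar of screws where they are.

Things in the scene. Friction and masses are not known exactly. Their poses are not given: they have to be found in the camera images.
- jig: stacking jig fixed on the bench: plywood base 14 mm thick, x -110 to +106 mm, y -115 to +45 mm in its frame, no side walls. Origin on the bench under the pile's centre; x points into the jig (from the open front on the robot's side to the stop posts), y to the left. Behind the posts, at x = 84 mm, stands a 20 mm column with black cap, 172 mm high
- pile_seat (a point): point on the base's upper face (14 mm above the bench) where the centre of the lowest slat belongs; axes as jig. The two upright steel stop posts (12 mm thick, at y = +18 and -18 mm, tops 104 mm above this point) have their front at x = +45 mm from here, so a slat lengthways along x with its far end against both posts is centred at x = 0, y = 0
- hold_arm (a joint): height (m) of the weighted hold-down arm: red weight on the column, steel arm reaching forward between the stop posts. 0 = lowest, shoe 6 mm above the base; with n slats under it about 0.018 n - 0.006 (0.026 on the old batten); limit 0.090. Slides freely straight up and down and presses down with about 3.5 N by its own weight; does not stay up when let go
- shoe (a point): middle of the flat underside of the arm's slippery steel shoe, 26 mm wide; moves with the arm. Flat part: jig x +15 to +45 mm; forward of it the nose turns up as a 40 degree ramp, tip at jig x = -22 mm, 32 mm higher. A slat laid on the pile with its far end at about jig x = -25 mm and pushed along +x lifts the arm itself (4 to 8 N) and slides under
- lock_pin (a joint): travel (m) of the yellow-headed lock pin on the blue block right of the pile: 0 = up, 0.014 = fully home. A light spring under a tight friction collar: it takes 6 to 8 N to drive, moves straight down in one or several blows or a firm push, and stays where it is driven to. It does not move the arm
- pin_top (a point): centre of the top of the lock pin's yellow head (26 mm across); moves with the pin, straight down. 83 mm above the bench when up, 69 mm when home. It stands at jig x = 42 mm, y = -85 mm. The blue block under it is 40 mm square, its top 59 mm above the bench
- mallet: mallet standing on its black rubber striking face: upright round head 50 mm across, 76 mm high, orange top; straight wooden handle 22 mm wide, 28 mm high, its centre line 38 mm above the striking face, running along the mallet's -x axis to 125 mm from the head's axis. Origin at the centre of the striking face, z up the head. 0.36 kg, centre of mass about 12 mm from the head's axis
- scrap: dark old wooden batten end, 32 mm wide (its x), 110 mm long (its y), 32 mm thick, 80 g; origin at the centre of its underside. At the start it lies lengthways in the jig under the arm's shoe, its far end at the stop posts; only the arm's weight and a slippery shoe hold it, so it can be drawn out along the jig's -x
- tray: low grey scrap tray fixed on the bench, open on top, 60 mm (its x) by 136 mm (its y), walls 4 mm thick and 15 mm high, floor 4 mm; origin at the centre of its underside
- mat: flat black rubber mat fixed on the bench, 110 x 110 x 4 mm, on which the mallet stands; origin at the centre of its underside
- slat1: thin flat block of pale wood, 45 mm wide (its x), 90 mm long (its y), 18 mm thick (its z), 60 g; origin at the centre of its underside, so z = 0 when lying on the bench. Three or four of slat1..slat4 are there; the rest are absent (None)
- slat2: like slat1: 45 x 90 x 18 mm, origin at the centre of its underside, z = 0 lying on the bench; may be absent (None)
- slat3: like slat1: 45 x 90 x 18 mm, origin at the centre of its underside, z = 0 lying on the bench; may be absent (None)
- slat4: like slat1: 45 x 90 x 18 mm, origin at the centre of its underside, z = 0 lying on the bench; may be absent (None)
- glue_bottle: bystander: glue bottle, 48 mm across and 143 mm high, origin under its centre; leave alone
- jar_screws: bystander: glass jar of screws, 64 mm across and 87 mm high, origin under its centre; leave alone

How it is judged (in metres and radians):
On the way, in this order (a step that is already met when the one before it is completed fails the run):
1. the old dark batten lies in the scrap tray, let go (x of scrap in the frame of tray between -0.03 and 0.03 m and y of scrap in the frame of tray between -0.05 and 0.05 m and height (world z) of scrap below 0.015 m and angle between scrap's own z axis and vertical below 0.2 rad and linear speed of scrap below 0.02 m/s and contact force between the fingers and scrap below 0.2 N), for 0.2 s.
2. every wood block that is present lies in the pile under the arm against the stop posts, with the lock pin still up (x of slat1 in the frame of pile_seat between -0.012 and 0.01 m and y of slat1 in the frame of pile_seat between -0.012 and 0.012 m and angle between the y axis of each of slat1, slat2, slat3, slat4 and the x axis of pile_seat, either way round below 0.2 rad and angle between each of slat1, slat2, slat3, slat4's own z axis and vertical below 0.1 rad and z of each of slat1, slat2, slat3, slat4 in the frame of shoe below -0.012 m and z of each of slat1, slat2, slat3, slat4 in the frame of pile_seat above -0.004 m and x of slat2 in the frame of pile_seat between -0.012 and 0.01 m and y of slat2 in the frame of pile_seat between -0.012 and 0.012 m and x of slat3 in the frame of pile_seat between -0.012 and 0.01 m and y of slat3 in the frame of pile_seat between -0.012 and 0.012 m and x of slat4 in the frame of pile_seat between -0.012 and 0.01 m and y of slat4 in the frame of pile_seat between -0.012 and 0.012 m and contact force between hold_arm and anything else above 1 N and value of joint lock_pin below 0.006 m), for 0.2 s.
3. the lock pin is driven home with the mallet (value of joint lock_pin above 0.0125 m and contact force between mallet and lock_pin above 0.3 N), for 0.02 s.
At the end, for the whole second after the job is handed in: Batten flat in the scrap tray; all blocks present lie flat in one pile under the shoe, within 12 mm sideways, 10 mm lengthways and 0.2 rad of square against the posts; pin home (over 12.5 of 14 mm); mallet upright on its striking face within 60 mm of the mat centre; all at rest (x of slat1 in the frame of pile_seat between -0.012 and 0.01 m and y of slat1 in the frame of pile_seat between -0.012 and 0.012 m and angle between the y axis of each of slat1, slat2, slat3, slat4 and the x axis of pile_seat, either way round below 0.2 rad and angle between each of slat1, slat2, slat3, slat4, mallet's own z axis and vertical below 0.1 rad and z of each of slat1, slat2, slat3, slat4 in the frame of shoe below -0.012 m and z of each of slat1, slat2, slat3, slat4 in the frame of pile_seat above -0.004 m and x of slat2 in the frame of pile_seat between -0.012 and 0.01 m and y of slat2 in the frame of pile_seat between -0.012 and 0.012 m and x of slat3 in the frame of pile_seat between -0.012 and 0.01 m and y of slat3 in the frame of pile_seat between -0.012 and 0.012 m and x of slat4 in the frame of pile_seat between -0.012 and 0.01 m and y of slat4 in the frame of pile_seat between -0.012 and 0.012 m and contact force between hold_arm and anything else above 1 N and linear speed of each of slat1, slat2, slat3, slat4, scrap, mallet below 0.02 m/s and x of scrap in the frame of tray between -0.03 and 0.03 m and y of scrap in the frame of tray between -0.05 and 0.05 m and height (world z) of scrap below 0.015 m and angle between scrap's own z axis and vertical below 0.2 rad and value of joint lock_pin above 0.0125 m and horizontal distance between mallet and mat below 0.06 m and height (world z) of mallet between 0.002 and 0.012 m); the robot touches nothing.
It fails at once if the glue bottle is shifted by more than 30 mm (distance of glue_bottle from where it was at the start of the episode above 0.03 m).
It fails at once if the jar of screws is shifted by more than 30 mm (distance of jar_screws from where it was at the start of the episode above 0.03 m).
It fails at once if the lock pin is pressed with the fingers (contact force between the fingers and lock_pin above 1.5 N).
Of slat1, slat2, slat3, slat4 only 3 to 4 are there at a start; the rules pass over those that are not, and their reading is None.
At some moment in a run one of slat1, slat2, slat3, slat4 may be knocked a few centimetres aside while the robot is not near it.
Once in a run the grip may slacken for a moment while it holds something.
It also fails if it takes over 208 s, if anything falls off the work surface, if the arm or the gripper's body presses on something with over 40 N, if the wrist force passes 120 N, or if a joint passes its speed limit or range.

## Working session

There is one attempt and no reset: what is moved stays moved. The work goes in short steps, Python scripts to look and compute and a tool call to move; the robot and the scene stay as the last step left them, time stands still between calls to the robot, and variables do not carry over. Pictures are saved under pics/ and viewed, at most 14 in all, crops included, and the job is handed in when it is done.

Besides the shell and the picture viewer there is one more tool, called after "Call:" by a JSON object that holds its "fn" and its "kwargs", one argument or row to a line. step_arm: Moves the arm, as the interface text tells. Its arguments: {"type":"object","properties":{"deltas":{"type":"array"},"fingers":{"type":"number"},"grip_force":{"type":"number"}},"required":["deltas"]}

```bash
mkdir -p pics; ls; cat > h.py <<'E'
import numpy as np, cv2
from station import arm, viewer
def cloud(n):
    m=viewer.camera_model(n); im,d=viewer.grab_frame(n)
    K=np.array(m["K"]);D=np.array(m["D"],float)
    v,u=np.mgrid[0:384,0:512]
    p=cv2.undistortPoints(np.stack([u,v],-1).reshape(-1,1,2).astype(np.float64),K,D).reshape(384,512,2)
    c=np.dstack([p,np.ones((384,512))])*d[...,None]
    P=c@np.array(m["attitude"]).T+np.array(m["eye"])
    P[d==0]=np.nan
    return im,P
E
python3 - <<'E'
from h import *
print(arm.sense())
for n in("top","side"):
    im,P=cloud(n); np.savez(n+".npz",im=im,P=P); cv2.imwrite(f"pics/{n}0.png",im[...,::-1]); print(viewer.camera_model(n))
E
```

```text
pics
{'t': 0.0, 'joint_pos': array([-7.42318373e+01,  7.13294437e+00,  9.46326551e+01, -1.32649233e-03,
        7.83528313e+01, -4.73149634e+00]), 'qvel': array([-0.01953671,  0.02079305,  0.03175733,  0.02243654, -0.08499967,
        0.02005357]), 'joint_torque': array([-1.48021223e-03, -4.17602241e+01, -3.59934819e+01,  7.73489359e-02,
        4.92736779e-02, -1.56319165e-04]), 'tool_pos': array([ 0.22748054, -0.60838209,  0.29100785]), 'tcp_rot': array([[ 9.36672672e-01,  3.50205605e-01, -5.83521194e-04],
       [ 3.50206060e-01, -9.36670584e-01,  1.98306053e-03],
       [ 1.47911773e-04, -2.06183126e-03, -9.99997863e-01]]), 'contact_force': array([ 0.41268829,  0.72559175, -0.35539173]), 'wrist_torque': array([ 0.02059994, -0.00204319, -0.00892367]), 'grip_force': 0.0, 'opening': 0.9993883971510847}
{'K': array([[374.17443738,   0.        , 253.8309604 ],
       [  0.        , 374.17443738, 188.825872  ],
       [  0.        ,   0.        ,   1.        ]]), 'D': array([-0.10883429,  0.        ,  0.        ,  0.        ,  0.        ]), 'eye': array([ 0.38667138, -0.20332196,  1.02309321]), 'attitude': array([[ 0.02532596, -0.98561022,  0.16712598],
       [-0.99897778, -0.03121377, -0.03269717],
       [ 0.03744329, -0.16612705, -0.98539322]])}
{'K': array([[456.94396644,   0.        , 255.50235398],
       [  0.        , 456.94396644, 188.98361656],
       [  0.        ,   0.        ,   1.        ]]), 'D': array([-0.05356646,  0.        ,  0.        ,  0.        ,  0.        ]), 'eye': array([0.21076399, 0.68607264, 0.67229472]), 'attitude': array([[-0.94190963, -0.17793898,  0.28485779],
       [-0.3358072 ,  0.48300316, -0.80866648],
       [ 0.00630608, -0.85734804, -0.51469852]])}
```

View pics/top0.png

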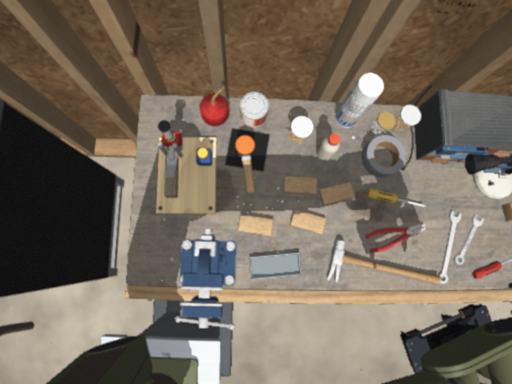

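View pics/side0.png

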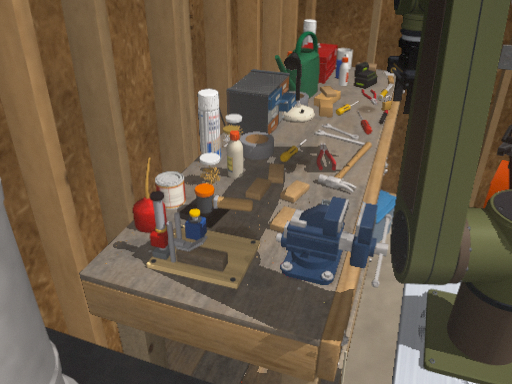

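```bash
python3 - <<'E'
from h import *
f=np.load("top.npz");im,P=f["im"],f["P"]
c=im[85:300,130:430]; cv2.imwrite("pics/crop0.png",cv2.resize(c,(800,573),interpolation=cv2.INTER_CUBIC)[...,::-1])
for n,(u,v) in dict(s255=(255,225),s308=(308,222),s300=(300,184),s337=(337,193),tray=(275,264),mallet=(245,146),handle=(249,175),pin=(203,153),base1=(205,195),b2=(160,200),vise=(208,262),vh=(207,236),batten=(171,190),cap=(165,127),red=(168,137),glue=(334,141),jar=(302,126),mat=(260,160),hammer=(337,262)).items():
    print(n,im[v,u],np.round(P[v,u],3))
m=P[...,2]
def rect(u0,v0,u1,v1,z0,z1,name):
    s=np.zeros_like(m,bool); s[v0:v1,u0:u1]=1
    s&=(m>z0)&(m<z1); q=P[s][:,:2].astype(np.float32)
    q=q[:]; (c,wh,a)=cv2.minAreaRect(q); print(name,len(q),np.round(c,3),np.round(wh,3),round(a,1),"med z",np.median(m[s]).round(4), "col",im[s].mean(0).round())
rect(230,208,280,242,.010,.03,"A");rect(284,206,332,240,.010,.03,"B");rect(280,172,319,198,.01,.03,"C");rect(317,178,360,210,.01,.03,"D")
rect(240,245,306,282,.009,.025,"tray");rect(150,130,220,218,.008,.02,"base");rect(225,130,270,160,.06,.09,"mhead");rect(240,162,260,195,.03,.07,"mhand")
rect(195,145,212,158,.075,.09,"pin");rect(160,178,182,200,.04,.055,"batten");rect(178,225,240,295,.03,.3,"vise")
print(np.nanmax(m[225:295,178:240]))
E
```

```text
s255 [227 194 147] [ 0.459 -0.242  0.018]
s308 [224 190 144] [ 0.471 -0.387  0.014]
s300 [130 109  84] [ 0.574 -0.363  0.021]
s337 [131 108  83] [ 0.553 -0.467  0.018]
tray [156 166 170] [ 0.356 -0.299  0.003]
mallet [250 151  77] [ 0.659 -0.209  0.079]
handle [137 113  83] [ 0.587 -0.222  0.055]
pin [253 232 101] [ 0.635 -0.101  0.086]
base1 [159 142 109] [ 0.536 -0.105  0.016]
b2 [164 146 112] [0.519 0.017 0.014]
vise [53 67 88] [ 0.361 -0.13   0.139]
vh [226 226 225] [ 0.423 -0.121  0.088]
batten [99 89 75] [ 0.542 -0.018  0.049]
cap [41 39 42] [ 0.673 -0.017  0.172]
red [147 150 153] [ 0.668 -0.013  0.11 ]
glue [246 114  77] [ 0.662 -0.428  0.145]
jar [251 251 251] [ 0.717 -0.357  0.087]
mat [28 27 28] [ 0.642 -0.252  0.005]
hammer [251 250 249] [ 0.365 -0.464  0.023]
A 569 [ 0.446 -0.233] [0.105 0.077] 83.0 med z 0.0183 col [213. 180. 138.]
B 559 [ 0.473 -0.386] [0.092 0.045] 75.4 med z 0.0182 col [209. 177. 135.]
C 537 [ 0.574 -0.363] [0.091 0.045] 87.7 med z 0.0184 col [125. 105.  81.]
D 533 [ 0.554 -0.467] [0.046 0.092] 15.2 med z 0.0183 col [125. 105.  81.]
tray 231 [ 0.352 -0.297] [0.061 0.137] 6.2 med z 0.0148 col [145. 149. 150.]
base 3189 [ 0.592 -0.049] [0.214 0.16 ] 1.6 med z 0.0145 col [162. 144. 112.]
mhead 286 [ 0.664 -0.207] [0.049 0.049] 67.9 med z 0.0804 col [240. 140.  72.]
mhand 267 [ 0.583 -0.219] [0.085 0.022] 8.7 med z 0.0552 col [132. 110.  82.]
pin 67 [ 0.638 -0.098] [0.022 0.021] 0.1 med z 0.0838 col [249. 222.  97.]
batten 225 [ 0.551 -0.014] [0.046 0.033] 3.1 med z 0.0466 col [97. 87. 75.]
vise 1942 [ 0.361 -0.12 ] [0.095 0.163] 90.0 med z 0.1207 col [104. 117. 136.]
0.15521363925765164
```

View pics/crop0.png

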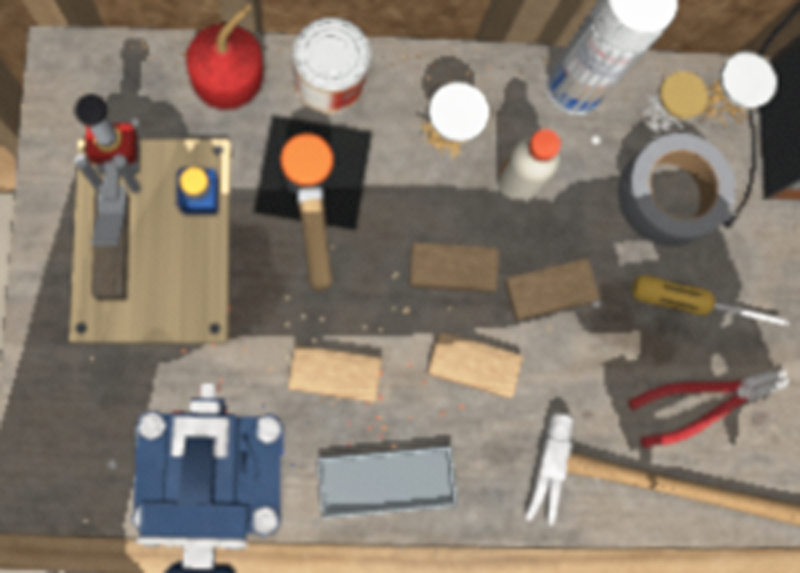

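```bash
cat >> h.py <<'E'
O=np.array([.593,-.014]);JY=1.6
def R2(a): a=np.radians(a); return np.array([[np.cos(a),-np.sin(a)],[np.sin(a),np.cos(a)]])
def j2w(x,y): return O+R2(JY)@np.array([x,y])
def go(x,y,z,psi):
    "target grasp point (world) and yaw of tool x -> prints tool-frame shift in units"
    s=arm.sense();T=np.array(s["tool_pos"]);R=np.array(s["tcp_rot"])
    p=np.degrees(np.arctan2(R[1,0],R[0,0])); d=R.T@(np.array([x,y,z+.059])-T)/.3
    print("pose",T.round(4),"psi",p.round(2),"q6",np.round(s["joint_pos"][5],1),"shift units",d.round(4),"roll",round(((p-psi+180)%360-180)/45,3))
def fit(P,x,y,r=.07,z0=.010,z1=.025):
    s=(P[...,2]>z0)&(P[...,2]<z1)&(np.hypot(P[...,0]-x,P[...,1]-y)<r)
    n,l,st,c=cv2.connectedComponentsWithStats(s.astype(np.uint8))
    k=1+np.argmax(st[1:,4]); q=P[l==k][:,:2].astype(np.float32)
    c,wh,a=cv2.minAreaRect(q); a=a if wh[0]>wh[1] else a+90
    print("fit",np.round(c,4),np.round(wh,3),"long axis",round(a,1))
    return c,a
E
python3 - <<'E'
from h import *
for n in("top","side"):
    P=np.load(n+".npz")["P"]
    J=(P[...,:2]-O)@R2(JY); 
    for x in range(-70,110,8):
        s=(abs(J[...,0]*1000-x)<4)&(abs(J[...,1])<.008)
        if s.sum(): print(n,x,s.sum(),(np.nanpercentile(P[...,2][s],[5,50,95])*1000).round())
P=np.load("top.npz")["P"]
fit(P,.459,-.242,.06,.012,.022)
go(*j2w(-.054,0),.2,1.6); go(*j2w(-.054,0),.04,1.6)
E
```

```text
top -70 18 [12. 14. 17.]
top -62 31 [17. 45. 49.]
top -54 18 [44. 48. 51.]
top -46 18 [45. 47. 49.]
top -38 18 [44. 48. 50.]
top -30 18 [44. 47. 49.]
top -22 24 [45. 47. 76.]
top -14 24 [45. 78. 82.]
top -6 19 [70. 73. 76.]
top 2 14 [63. 66. 69.]
top 10 12 [57. 60. 61.]
top 18 16 [51. 53. 56.]
top 26 20 [51. 53. 62.]
top 34 17 [54. 60. 63.]
top 42 18 [56. 59. 61.]
top 50 13 [57. 59. 65.]
top 58 19 [14. 60. 62.]
top 66 28 [ 59.  73. 140.]
top 74 89 [ 80. 127. 173.]
top 82 22 [170. 172. 176.]
top 90 23 [169. 172. 176.]
top 98 15 [ 77. 173. 174.]
side -70 44 [13. 22. 45.]
side -62 22 [14. 46. 48.]
side -54 22 [-404.   46.   49.]
side -46 21 [-403.   46.   47.]
side -38 27 [-406.   45.   48.]
side -30 31 [-405.   45.   48.]
side -22 40 [-404.   46.   80.]
side -14 39 [-404.   46.   79.]
side -6 37 [-405.   46.   73.]
side 2 34 [-406.   46.   66.]
side 10 27 [-405.   45.   59.]
side 18 26 [-405. -174.   54.]
side 26 33 [-407.   52.   55.]
side 34 35 [-406.   56.   61.]
side 42 31 [-406.   58.   61.]
side 50 33 [-408.   51.   61.]
side 58 15 [-406. -402.   29.]
side 66 40 [-405.   29.  169.]
side 74 183 [-400.  115.  172.]
side 82 57 [-405.  128.  173.]
side 90 42 [-404.  130.  173.]
side 98 28 [-406.   30.  173.]
side 106 10 [-405. -402. -400.]
fit [ 0.4608 -0.2422] [0.09  0.045] long axis 82.9
pose [ 0.2275 -0.6084  0.2911] psi 20.5 q6 -4.7 shift units [ 1.6648 -1.4875  0.1101] roll 0.42
pose [ 0.2275 -0.6084  0.2911] psi 20.5 q6 -4.7 shift units [ 1.6647 -1.4865  0.6434] roll 0.42
```

Call:
{"fn": "step_arm", "kwargs": {
  "deltas": [
    {"linear":[0.12,-0.107,0.008],"roll":0},
    {"linear":[0.12,-0.107,0.008],"roll":0},
    {"linear":[0.12,-0.107,0.008],"roll":0},
    {"linear":[0.12,-0.107,0.008],"roll":0},
    {"linear":[0.12,-0.107,0.008],"roll":0},
    {"linear":[0.12,-0.107,0.008],"roll":0},
    {"linear":[0.12,-0.107,0.008],"roll":0},
    {"linear":[0.12,-0.107,0.008],"roll":0},
    {"linear":[0.12,-0.107,0.008],"roll":0},
    {"linear":[0.12,-0.107,0.008],"roll":0},
    {"linear":[0.12,-0.107,0.008],"roll":0},
    {"linear":[0.12,-0.107,0.008],"roll":0}
  ],
  "fingers": 0.2,
  "grip_force": 30
}}

```text
t: 1.3
tool_pos: [0.4977, -0.0947, 0.2631]
tcp_rot: [[0.937, 0.35, 0.0], [0.35, -0.937, -0.0], [-0.0, 0.0, -1.0]]
contact_force: [1.9, -0.4, 0.7]
opening: 0.601
grip_force: 0.0
```

Call:
{"fn": "step_arm", "kwargs": {
  "deltas": [
    {"linear":[0.112,-0.1,0],"roll":0},
    {"linear":[0.112,-0.1,0],"roll":0},
    {"linear":[0,0,0],"roll":0.14},
    {"linear":[0,0,0],"roll":0.14},
    {"linear":[0,0,0],"roll":0.14},
    {"linear":[0,0,0],"roll":0},
    {"linear":[0,0,0],"roll":0}
  ]
}}

```text
t: 2.0
tool_pos: [0.5391, -0.017, 0.2631]
tcp_rot: [[1.0, 0.03, -0.001], [0.03, -1.0, 0.0], [-0.001, -0.0, -1.0]]
contact_force: [-0.5, -0.2, -1.4]
opening: 0.6
grip_force: 0.0
```

```bash
python3 - <<'E'
from h import *
go(*j2w(-.054,0),.038,1.6)
c,a=(.352,-.297),6.2
go(*c,.06,90+6.2-90)
E
```

```text
pose [ 0.5391 -0.017   0.2631] psi 1.73 q6 80.8 shift units [ 4.000e-04 -4.900e-03  5.535e-01] roll 0.003
pose [ 0.5391 -0.017   0.2631] psi 1.73 q6 80.8 shift units [-0.6511  0.9141  0.4806] roll -0.099
```

Call:
{"fn": "step_arm", "kwargs": {
  "deltas": [
    {"linear":[0,-0.005,0.13]},
    {"linear":[0,0,0.13]},
    {"linear":[0,0,0.13]},
    {"linear":[0,0,0.1]},
    {"linear":[0,0,0.06]},
    {"linear":[0,0,0]},
    {"linear":[0,0,0]}
  ]
}}

```text
invalid input
```

Call:
{"fn": "step_arm", "kwargs": {
  "deltas": [
    {"linear":[0,0,0]},
    {"linear":[0,0,0]},
    {"linear":[0,0,0]},
    {"linear":[0,0,0]},
    {"linear":[0,0,0]},
    {"linear":[0,0,0]}
  ],
  "fingers": -1,
  "grip_force": 30
}}

```text
invalid input
```

Rows need "roll".

Call:
{"fn": "step_arm", "kwargs": {
  "deltas": [
    {"linear":[0,-0.005,0.13],"roll":0},
    {"linear":[0,0,0.13],"roll":0},
    {"linear":[0,0,0.13],"roll":0},
    {"linear":[0,0,0.1],"roll":0},
    {"linear":[0,0,0.06],"roll":0},
    {"linear":[0,0,0],"roll":0},
    {"linear":[0,0,0],"roll":0}
  ]
}}

```text
t: 2.7
tool_pos: [0.5393, -0.0157, 0.0987]
tcp_rot: [[1.0, 0.029, -0.0], [0.029, -1.0, 0.0], [-0.0, -0.0, -1.0]]
contact_force: [0.8, 0.8, 0.6]
opening: 0.604
grip_force: 0.0
```

Call:
{"fn": "step_arm", "kwargs": {
  "deltas": [
    {"linear":[0,0,0],"roll":0},
    {"linear":[0,0,0],"roll":0},
    {"linear":[0,0,0],"roll":0},
    {"linear":[0,0,0],"roll":0},
    {"linear":[0,0,0],"roll":0},
    {"linear":[0,0,0],"roll":0}
  ],
  "fingers": -1,
  "grip_force": 30
}}

```text
t: 3.3
tool_pos: [0.5398, -0.0154, 0.0994]
tcp_rot: [[1.0, 0.028, 0.001], [0.028, -1.0, 0.0], [0.001, -0.0, -1.0]]
contact_force: [-1.1, 1.4, 6.0]
opening: 0.334
grip_force: 29.9
```

Call:
{"fn": "step_arm", "kwargs": {
  "deltas": [
    {"linear":[-0.03,0,0],"roll":0},
    {"linear":[-0.05,0,0],"roll":0},
    {"linear":[-0.05,0,0],"roll":0},
    {"linear":[-0.05,0,0],"roll":0},
    {"linear":[-0.05,0,0],"roll":0},
    {"linear":[-0.02,0,0],"roll":0},
    {"linear":[0,0,0],"roll":0},
    {"linear":[0,0,-0.04],"roll":0},
    {"linear":[0,0,-0.12],"roll":0},
    {"linear":[0,0,-0.12],"roll":0},
    {"linear":[0,0,-0.12],"roll":0},
    {"linear":[0,0,0],"roll":0}
  ]
}}

```text
t: 4.5
tool_pos: [0.4666, -0.018, 0.2243]
tcp_rot: [[1.0, 0.028, 0.009], [0.028, -1.0, -0.002], [0.009, 0.002, -1.0]]
contact_force: [1.2, 0.1, 0.0]
opening: 0.339
grip_force: 30.0
```

```bash
python3 - <<'E'
from h import *
im,P=cloud("top"); cv2.imwrite("pics/p1.png",cv2.resize(im[85:300,130:430],(600,430))[...,::-1])
print(arm.sense()["opening"])
# batten centre is ~+0.045 ahead of grip along tool x ; tray centre, batten axis along tray y -> psi = 96.2
c=np.array([.352,-.297]);psi=96.2
g=c-R2(psi)@np.array([.045,0]); print(g); go(*g,.09,psi); go(*g,.03,psi)
E
```

```text
0.3342620105863887
[ 0.35685997 -0.34173679]
pose [ 0.4653 -0.0178  0.2213] psi 1.6 q6 79.6 shift units [-0.3927  1.069   0.2404] roll -2.102
pose [ 0.4653 -0.0178  0.2213] psi 1.6 q6 79.6 shift units [-0.3937  1.0688  0.4404] roll -2.102
```

View pics/p1.png

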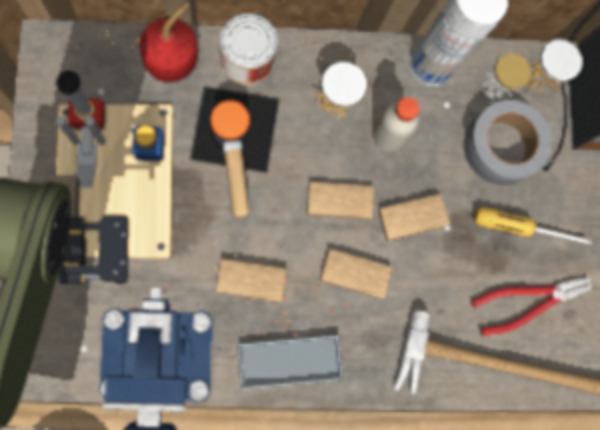

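Call:
{"fn": "step_arm", "kwargs": {
  "deltas": [
    {"linear":[0,0.134,0],"roll":0},
    {"linear":[0,0.134,0],"roll":0},
    {"linear":[0,0.134,0],"roll":0},
    {"linear":[0,0.134,0],"roll":0},
    {"linear":[0,0.134,0],"roll":0},
    {"linear":[0,0.134,0],"roll":0},
    {"linear":[0,0.134,0],"roll":0},
    {"linear":[0,0.131,0],"roll":0},
    {"linear":[-0.13,0,0],"roll":0},
    {"linear":[-0.13,0,0],"roll":0},
    {"linear":[-0.133,0,0],"roll":0},
    {"linear":[0,0,0],"roll":0}
  ]
}}

```text
t: 5.75
tool_pos: [0.3511, -0.3402, 0.2149]
tcp_rot: [[1.0, 0.025, -0.006], [0.025, -1.0, 0.005], [-0.005, -0.005, -1.0]]
contact_force: [0.2, -0.1, -0.8]
opening: 0.337
grip_force: 30.0
```

Call:
{"fn": "step_arm", "kwargs": {
  "deltas": [
    {"linear":[0,0,0],"roll":-0.175},
    {"linear":[0,0,0],"roll":-0.175},
    {"linear":[0,0,0],"roll":-0.175},
    {"linear":[0,0,0],"roll":-0.175},
    {"linear":[0,0,0],"roll":-0.175},
    {"linear":[0,0,0],"roll":-0.175},
    {"linear":[0,0,0],"roll":-0.175},
    {"linear":[0,0,0],"roll":-0.175},
    {"linear":[0,0,0],"roll":-0.175},
    {"linear":[0,0,0],"roll":-0.175},
    {"linear":[0,0,0],"roll":-0.175},
    {"linear":[0,0,0],"roll":-0.175}
  ]
}}

```text
t: 6.95
tool_pos: [0.3552, -0.3406, 0.2165]
tcp_rot: [[-0.112, 0.994, -0.002], [0.994, 0.112, 0.003], [0.003, -0.002, -1.0]]
contact_force: [-0.6, -0.2, 0.5]
opening: 0.335
grip_force: 30.0
```

```bash
python3 - <<'E'
from h import *
im,P=cloud("side"); cv2.imwrite("pics/p2.png",im[...,::-1])
print(arm.sense()["opening"],arm.sense()["grip_force"])
c=np.array([.352,-.297]);psi=96.2
g=c-R2(psi)@np.array([.045,0]); go(*g,.033,psi)
E
```

```text
0.33350243331662166 29.965756237506866
pose [ 0.3551 -0.3406  0.2165] psi 96.65 q6 -56.7 shift units [-0.0055  0.0062  0.415 ] roll 0.01
```

View pics/p2.png

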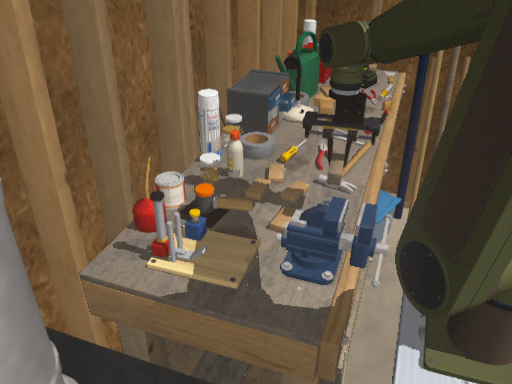

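```bash
python3 - <<'E'
from h import *
im,P=cloud("top"); im2=cv2.imread("pics/p2.png")
a=cv2.resize(im[200:300,220:340][...,::-1],(400,333),interpolation=2);b=cv2.resize(im2[90:240,270:390],(266,333),interpolation=2)
cv2.imwrite("pics/p3.png",np.hstack([a,b]))
E
```

```text
(no output)
```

View pics/p3.png

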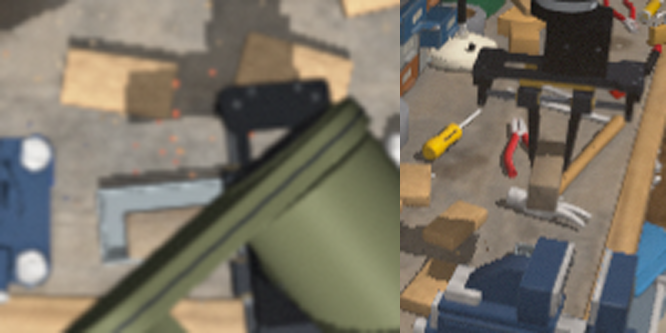

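Call:
{"fn": "step_arm", "kwargs": {
  "deltas": [
    {"linear":[-0.005,0.006,0.12],"roll":0},
    {"linear":[0,0,0.12],"roll":0},
    {"linear":[0,0,0.1],"roll":0},
    {"linear":[0,0,0.05],"roll":0},
    {"linear":[0,0,0.013],"roll":0},
    {"linear":[0,0,0],"roll":0},
    {"linear":[0,0,0],"roll":0}
  ]
}}

```text
t: 7.75
tool_pos: [0.3578, -0.3433, 0.0985]
tcp_rot: [[-0.105, 0.994, 0.001], [0.994, 0.105, -0.001], [-0.001, 0.001, -1.0]]
contact_force: [-0.9, 0.4, -0.4]
opening: 0.33
grip_force: 30.0
```

Call:
{"fn": "step_arm", "kwargs": {
  "deltas": [
    {"linear":[0,0,0],"roll":0},
    {"linear":[0,0,0],"roll":0},
    {"linear":[0,0,0],"roll":0},
    {"linear":[0,0,0],"roll":0},
    {"linear":[0,0,-0.05],"roll":0},
    {"linear":[0,0,-0.13],"roll":0},
    {"linear":[0,0,-0.13],"roll":0},
    {"linear":[0,0,-0.1],"roll":0},
    {"linear":[0,0,0],"roll":0}
  ],
  "fingers": 0.1
}}

```text
t: 8.65
tool_pos: [0.3591, -0.3448, 0.2264]
tcp_rot: [[-0.106, 0.994, 0.007], [0.994, 0.106, -0.008], [-0.009, 0.006, -1.0]]
contact_force: [0.7, -0.2, 1.0]
opening: 0.548
grip_force: 0.0
```

```bash
python3 - <<'E'
from h import *
# slat A: rear (-y) end grip, psi = long axis
c=np.array([.4608,-.2422]);a=82.9
g=c+R2(a)@np.array([-.032,0]); print(g); go(*g,.1,a)
im,P=cloud("top");fit(P,.3535,-.298,.08,.025,.05); fit(P,*c,.06,.012,.022)
E
```

```text
[ 0.45684475 -0.27395462]
pose [ 0.3591 -0.3448  0.2264] psi 96.1 q6 -56.1 shift units [0.2022 0.3478 0.2251] roll 0.293
fit [ 0.3534 -0.286 ] [0.032 0.077] long axis 97.1
fit [ 0.4605 -0.2422] [0.09  0.045] long axis 82.7
```

Call:
{"fn": "step_arm", "kwargs": {
  "deltas": [
    {"linear":[0.067,0.116,0],"roll":0},
    {"linear":[0.067,0.116,0],"roll":0},
    {"linear":[0.067,0.116,0],"roll":0},
    {"linear":[0,0,0.09],"roll":0.15},
    {"linear":[0,0,0.09],"roll":0.15},
    {"linear":[0,0,0.1],"roll":0},
    {"linear":[0,0,0.1],"roll":0},
    {"linear":[0,0,0],"roll":0},
    {"linear":[0,0,0],"roll":0}
  ],
  "fingers": 0.45
}}

```text
t: 9.6
tool_pos: [0.4539, -0.2711, 0.1052]
tcp_rot: [[0.129, 0.992, -0.003], [0.992, -0.129, 0.002], [0.002, -0.003, -1.0]]
contact_force: [0.3, -0.6, 0.0]
opening: 0.724
grip_force: 0.0
```

```bash
python3 - <<'E'
from h import *
c=np.array([.4607,-.2422]);a=82.8
g=c+R2(a)@np.array([-.032,0]); go(*g,.022,a)
E
```

```text
pose [ 0.4539 -0.2711  0.1052] psi 82.6 q6 -29.3 shift units [-0.0084  0.0108  0.0807] roll -0.005
```

Call:
{"fn": "step_arm", "kwargs": {
  "deltas": [
    {"linear":[-0.008,0.011,0.05],"roll":0},
    {"linear":[0,0,0.03],"roll":0},
    {"linear":[0,0,0],"roll":0}
  ]
}}

```text
t: 9.9
tool_pos: [0.4574, -0.2744, 0.0824]
tcp_rot: [[0.129, 0.992, -0.001], [0.992, -0.129, 0.001], [0.0, -0.001, -1.0]]
contact_force: [0.5, -0.2, 0.2]
opening: 0.727
grip_force: 0.0
```

Call:
{"fn": "step_arm", "kwargs": {
  "deltas": [
    {"linear":[0,0,0],"roll":0},
    {"linear":[0,0,0],"roll":0},
    {"linear":[0,0,0],"roll":0},
    {"linear":[0,0,0],"roll":0},
    {"linear":[0,0,0],"roll":0},
    {"linear":[0,0,-0.05],"roll":0},
    {"linear":[0,0,-0.12],"roll":0},
    {"linear":[0,0,-0.12],"roll":0},
    {"linear":[0,0,-0.12],"roll":0},
    {"linear":[0,0,0],"roll":0}
  ],
  "fingers": -1,
  "grip_force": 30
}}

```text
t: 10.9
tool_pos: [0.4603, -0.2764, 0.213]
tcp_rot: [[0.129, 0.992, 0.01], [0.992, -0.129, -0.007], [-0.006, 0.011, -1.0]]
contact_force: [0.4, -1.4, -0.3]
opening: 0.469
grip_force: 29.7
```

Call:
{"fn": "step_arm", "kwargs": {
  "deltas": [
    {"linear":[0,0,0],"roll":0.164},
    {"linear":[0,0,0],"roll":0.164},
    {"linear":[0,0,0],"roll":0.164},
    {"linear":[0,0,0],"roll":0.164},
    {"linear":[0,0,0],"roll":0.164},
    {"linear":[0,0,0],"roll":0.164},
    {"linear":[0,0,0],"roll":0.164},
    {"linear":[0,0,0],"roll":0.164},
    {"linear":[0,0,0],"roll":0.164},
    {"linear":[0,0,0],"roll":0.164},
    {"linear":[0,0,0],"roll":0.164},
    {"linear":[0,0,0],"roll":0}
  ]
}}

```text
t: 12.1
tool_pos: [0.4574, -0.2742, 0.2051]
tcp_rot: [[1.0, 0.025, -0.001], [0.025, -1.0, 0.001], [-0.001, -0.001, -1.0]]
contact_force: [0.2, -0.7, -0.2]
opening: 0.474
grip_force: 29.7
```

```bash
python3 - <<'E'
from h import *
print(arm.sense()["opening"],arm.sense()["grip_force"])
go(*j2w(-.104,0),.037,1.6)
E
```

```text
0.47389014949284547 29.66455489397049
pose [ 0.4574 -0.2742  0.2051] psi 1.44 q6 51.8 shift units [ 0.1273 -0.8546  0.3642] roll -0.004
```

Call:
{"fn": "step_arm", "kwargs": {
  "deltas": [
    {"linear":[0.127,0,0],"roll":0},
    {"linear":[0,-0.142,0],"roll":0},
    {"linear":[0,-0.142,0],"roll":0},
    {"linear":[0,-0.142,0],"roll":0},
    {"linear":[0,-0.142,0],"roll":0},
    {"linear":[0,-0.143,0],"roll":0},
    {"linear":[0,-0.143,0],"roll":0},
    {"linear":[0,0,0.12],"roll":0},
    {"linear":[0,0,0.12],"roll":0},
    {"linear":[0,0,0.08],"roll":0},
    {"linear":[0,0,0],"roll":0},
    {"linear":[0,0,0],"roll":0}
  ]
}}

```text
t: 13.3
tool_pos: [0.4893, -0.0174, 0.1097]
tcp_rot: [[1.0, 0.026, -0.001], [0.026, -1.0, 0.0], [-0.001, -0.0, -1.0]]
contact_force: [0.3, -0.2, -0.7]
opening: 0.476
grip_force: 29.7
```

```bash
python3 - <<'E'
from h import *
go(*j2w(-.104,0),.0375,1.6)
im,P=cloud("top"); im2,_=cloud("side")
a=cv2.resize(im[100:240,140:240][...,::-1],(357,500),interpolation=2);b=cv2.resize(im2[190:310,130:290][...,::-1],(440,330),interpolation=2)
cv2.imwrite("pics/p4.png",np.hstack([a,np.vstack([b,np.zeros((170,440,3),np.uint8)])]))
E
```

```text
pose [ 0.4893 -0.0174  0.1097] psi 1.51 q6 80.2 shift units [-0.0009 -0.0018  0.0439] roll -0.002
```

View pics/p4.png

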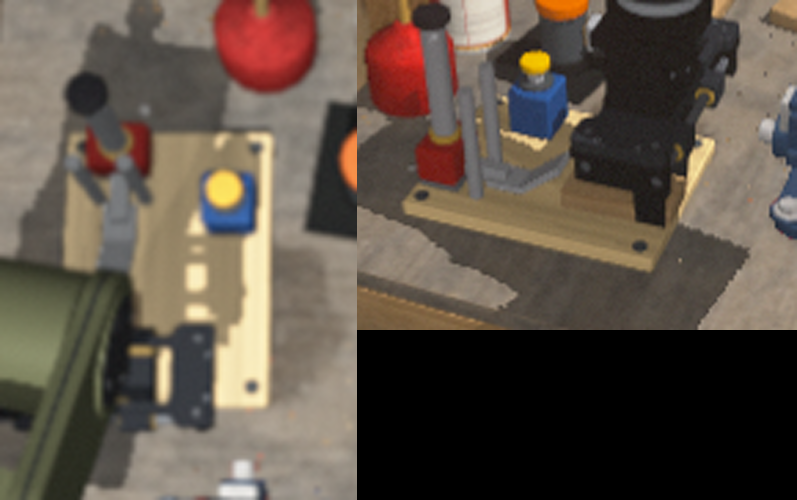

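Call:
{"fn": "step_arm", "kwargs": {
  "deltas": [
    {"linear":[0,-0.002,0.03],"roll":0},
    {"linear":[0,0,0.013],"roll":0},
    {"linear":[0,0,0],"roll":0},
    {"linear":[0.03,0,0],"roll":0},
    {"linear":[0.03,0,0],"roll":0},
    {"linear":[0.03,0,0],"roll":0},
    {"linear":[0.03,0,0],"roll":0},
    {"linear":[0.03,0,0],"roll":0},
    {"linear":[0.03,0,0],"roll":0},
    {"linear":[0.03,0,0],"roll":0},
    {"linear":[0,0,0],"roll":0},
    {"linear":[0,0,0],"roll":0}
  ]
}}

```text
t: 14.6
tool_pos: [0.5516, -0.0151, 0.095]
tcp_rot: [[1.0, 0.025, -0.003], [0.025, -1.0, 0.0], [-0.003, -0.0, -1.0]]
contact_force: [-1.9, -0.3, -4.9]
opening: 0.473
grip_force: 30.0
```

Call:
{"fn": "step_arm", "kwargs": {
  "deltas": [
    {"linear":[0.01,0,0],"roll":0},
    {"linear":[0.01,0,0],"roll":0},
    {"linear":[0.01,0,0],"roll":0},
    {"linear":[0,0,0],"roll":0},
    {"linear":[0,0,0],"roll":0}
  ]
}}

```text
t: 15.1
tool_pos: [0.562, -0.0151, 0.097]
tcp_rot: [[1.0, 0.025, 0.002], [0.025, -1.0, -0.0], [0.002, 0.0, -1.0]]
contact_force: [0.4, 0.3, -4.4]
opening: 0.472
grip_force: 30.0
```

```bash
python3 - <<'E'
from h import *
go(*j2w(-.032,0),.0375,1.6)
im,P=cloud("side"); print(arm.sense()["contact_force"])
J=(P[...,:2]-O)@R2(JY)
for x in range(-90,60,10):
    s=(abs(J[...,0]*1000-x)<5)&(abs(J[...,1])<.025)&(P[...,2]>.016)
    if s.sum(): print(x,s.sum(),(np.nanpercentile(P[...,2][s],[5,50,95])*1000).round())
E
```

```text
pose [ 0.562  -0.0151  0.097 ] psi 1.42 q6 81.6 shift units [-0.0034 -0.0006  0.0017] roll -0.004
[ 1.46478115  0.13507356 -5.19709995]
-90 3 [16. 16. 17.]
-80 3 [16. 16. 16.]
-70 108 [200. 236. 271.]
-60 419 [112. 211. 267.]
-50 294 [ 22. 130. 211.]
-40 115 [ 24.  36. 104.]
-30 52 [ 34.  37. 184.]
-20 21 [ 23. 185. 348.]
-10 40 [ 21.  35. 221.]
0 65 [ 22.  37. 238.]
10 34 [ 21.  33. 206.]
20 34 [21. 31. 37.]
30 32 [21. 31. 37.]
40 11 [ 50. 100. 119.]
50 286 [ 25.  86. 118.]
```

Call:
{"fn": "step_arm", "kwargs": {
  "deltas": [
    {"linear":[0.007,0,0],"roll":0},
    {"linear":[0.007,0,0],"roll":0},
    {"linear":[0,0,0],"roll":0},
    {"linear":[0,0,0],"roll":0}
  ]
}}

```text
t: 15.55
tool_pos: [0.5657, -0.015, 0.0967]
tcp_rot: [[1.0, 0.025, 0.0], [0.025, -1.0, -0.0], [0.0, 0.0, -1.0]]
contact_force: [-0.8, -0.1, -3.8]
opening: 0.47
grip_force: 30.0
```

Call:
{"fn": "step_arm", "kwargs": {
  "deltas": [
    {"linear":[0.007,0,0],"roll":0},
    {"linear":[0.007,0,0],"roll":0},
    {"linear":[0,0,0],"roll":0},
    {"linear":[0,0,0],"roll":0}
  ]
}}

```text
t: 15.95
tool_pos: [0.5701, -0.0149, 0.0967]
tcp_rot: [[1.0, 0.025, 0.001], [0.025, -1.0, -0.0], [0.001, 0.0, -1.0]]
contact_force: [0.1, 0.2, -4.3]
opening: 0.473
grip_force: 30.0
```

Call:
{"fn": "step_arm", "kwargs": {
  "deltas": [
    {"linear":[0,0,0],"roll":0},
    {"linear":[0,0,0],"roll":0},
    {"linear":[0,0,0],"roll":0},
    {"linear":[-0.1,0,0],"roll":0},
    {"linear":[-0.15,0,-0.06],"roll":0},
    {"linear":[0,0,-0.12],"roll":0},
    {"linear":[0,0,-0.12],"roll":0},
    {"linear":[0,0.1,-0.1],"roll":0},
    {"linear":[0,0.15,0],"roll":0},
    {"linear":[0,0.15,0],"roll":0},
    {"linear":[0,0.15,0],"roll":0},
    {"linear":[0,0.15,0],"roll":0}
  ],
  "fingers": 0.3
}}

```text
t: 17.15
tool_pos: [0.5002, -0.2286, 0.2177]
tcp_rot: [[1.0, 0.025, 0.002], [0.025, -1.0, -0.001], [0.002, 0.001, -1.0]]
contact_force: [0.2, 0.7, 0.2]
opening: 0.648
grip_force: 0.0
```

```bash
python3 - <<'E'
from h import *
print(arm.sense()["tool_pos"])
im,P=cloud("top");np.savez("t2.npz",im=im,P=P)
im2,P2=cloud("side");np.savez("s2.npz",im=im2,P=P2)
for p in(P,P2):
    J=(p[...,:2]-O)@R2(JY)
    s=(p[...,2]>.026)&(p[...,2]<.037)&(abs(J[...,0])<.08)&(abs(J[...,1])<.04)
    c=J[s]; print(s.sum(),np.percentile(c[:,0],[1,5,50,95,99]).round(4),np.percentile(c[:,1],[1,5,50,95,99]).round(4))
    s2=s&(abs(J[...,0]+.035)<.008); print(J[s2][:,1].min(),J[s2][:,1].max())
    s=(p[...,2]>.1)&(p[...,2]<.122)&(abs(J[...,0]-.05)<.02)&(abs(J[...,1])<.04); c=J[s];print("posts",s.sum(),c.min(0).round(4),c.max(0).round(4))
a=cv2.resize(im[100:240,140:240][...,::-1],(357,500),interpolation=2);b=cv2.resize(im2[190:310,130:290][...,::-1],(440,330),interpolation=2)
cv2.imwrite("pics/p5.png",np.hstack([a,np.vstack([b,np.zeros((170,440,3),np.uint8)])]))
for c in ((.473,-.386),(.574,-.363),(.554,-.467)): fit(P,*c,.06,.012,.022)
E
```

```text
[ 0.50015869 -0.22860327  0.21771227]
365 [-0.045  -0.0429 -0.0164  0.0418  0.0657] [-0.0231 -0.0222 -0.0042  0.0205  0.0221]
-0.022945900832185735 0.02054324858453799
posts 56 [ 0.0446 -0.025 ] [0.0564 0.0222]
539 [-0.0464 -0.0445 -0.0087  0.0671  0.0743] [-0.0193 -0.0155  0.0128  0.0245  0.0258]
-0.020383130374157746 0.026933423946924415
posts 103 [ 0.0442 -0.0226] [0.0569 0.0262]
fit [ 0.4731 -0.3859] [0.091 0.045] long axis 75.0
fit [ 0.5733 -0.382 ] [0.054 0.045] long axis 87.8
fit [ 0.5542 -0.4673] [0.045 0.092] long axis 105.1
```

View pics/p5.png

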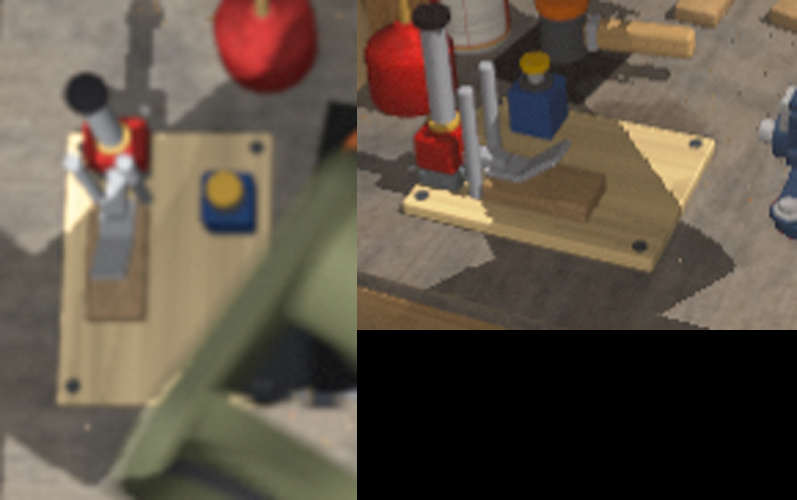

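```bash
python3 - <<'E'
from h import *
c=np.array([.4731,-.3859]);a=75.2
g=c+R2(a)@np.array([-.032,0]); go(*g,.06,a)
E
```

```text
pose [ 0.5002 -0.2312  0.2178] psi 1.12 q6 58.5 shift units [-0.1303  0.6157  0.3305] roll -1.646
```

Call:
{"fn": "step_arm", "kwargs": {
  "deltas": [
    {"linear":[-0.026,0.123,0],"roll":0},
    {"linear":[-0.026,0.123,0],"roll":0},
    {"linear":[-0.026,0.123,0],"roll":0},
    {"linear":[-0.026,0.123,0],"roll":0},
    {"linear":[-0.026,0.123,0],"roll":0},
    {"linear":[0,0,0.033],"roll":-0.165},
    {"linear":[0,0,0.033],"roll":-0.165},
    {"linear":[0,0,0.033],"roll":-0.165},
    {"linear":[0,0,0.033],"roll":-0.165},
    {"linear":[0,0,0.033],"roll":-0.165},
    {"linear":[0,0,0.033],"roll":-0.165},
    {"linear":[0,0,0.033],"roll":-0.165}
  ],
  "fingers": 0.45
}}

```text
t: 18.45
tool_pos: [0.4662, -0.4113, 0.1474]
tcp_rot: [[0.592, 0.806, 0.001], [0.806, -0.592, -0.0], [0.0, 0.001, -1.0]]
contact_force: [-0.4, -0.8, 0.5]
opening: 0.721
grip_force: 0.0
```

Call:
{"fn": "step_arm", "kwargs": {
  "deltas": [
    {"linear":[0,0,0.033],"roll":-0.165},
    {"linear":[0,0,0.033],"roll":-0.165},
    {"linear":[0,0,0.033],"roll":-0.165},
    {"linear":[0,0,0],"roll":0},
    {"linear":[0,0,0],"roll":0}
  ]
}}

```text
t: 18.95
tool_pos: [0.466, -0.4116, 0.118]
tcp_rot: [[0.25, 0.968, 0.0], [0.968, -0.25, -0.0], [0.0, 0.0, -1.0]]
contact_force: [-0.1, -0.2, 0.6]
opening: 0.726
grip_force: 0.0
```

```bash
python3 - <<'E'
from h import *
c=np.array([.4731,-.3859]);a=75.2
g=c+R2(a)@np.array([-.032,0]); go(*g,.0225,a)
im,P=cloud("top"); fit(P,*c,.06,.012,.022)
E
```

```text
pose [ 0.466  -0.4116  0.118 ] psi 75.55 q6 -32.0 shift units [-0.0178  0.0009  0.1216] roll 0.008
fit [ 0.4884 -0.3502] [0.025 0.053] long axis 133.8
```

Call:
{"fn": "step_arm", "kwargs": {
  "deltas": [
    {"linear":[-0.018,0,0.05],"roll":0},
    {"linear":[0,0,0.05],"roll":0},
    {"linear":[0,0,0.022],"roll":0},
    {"linear":[0,0,0],"roll":0},
    {"linear":[0,0,0],"roll":0}
  ]
}}

```text
t: 19.5
tool_pos: [0.4641, -0.4171, 0.0804]
tcp_rot: [[0.248, 0.969, -0.001], [0.969, -0.248, 0.001], [0.001, -0.001, -1.0]]
contact_force: [0.0, 0.1, 0.5]
opening: 0.723
grip_force: 0.0
```

Call:
{"fn": "step_arm", "kwargs": {
  "deltas": [
    {"linear":[0,0,0],"roll":0},
    {"linear":[0,0,0],"roll":0},
    {"linear":[0,0,0],"roll":0},
    {"linear":[0,0,0],"roll":0},
    {"linear":[0,0,0],"roll":0},
    {"linear":[0,0,-0.05],"roll":0},
    {"linear":[0,0,-0.12],"roll":0},
    {"linear":[0,0,-0.12],"roll":0},
    {"linear":[0,0,-0.12],"roll":0},
    {"linear":[0,0,0],"roll":0}
  ],
  "fingers": -1,
  "grip_force": 35
}}

```text
t: 20.5
tool_pos: [0.4666, -0.4197, 0.2125]
tcp_rot: [[0.247, 0.969, 0.009], [0.969, -0.247, -0.009], [-0.007, 0.011, -1.0]]
contact_force: [0.8, 0.0, -0.6]
opening: 0.471
grip_force: 35.0
```

Call:
{"fn": "step_arm", "kwargs": {
  "deltas": [
    {"linear":[0,0,0],"roll":0.164},
    {"linear":[0,0,0],"roll":0.164},
    {"linear":[0,0,0],"roll":0.164},
    {"linear":[0,0,0],"roll":0.164},
    {"linear":[0,0,0],"roll":0.164},
    {"linear":[0,0,0],"roll":0.164},
    {"linear":[0,0,0],"roll":0.164},
    {"linear":[0,0,0],"roll":0.164},
    {"linear":[0,0,0],"roll":0.164},
    {"linear":[0,0,0],"roll":0.164},
    {"linear":[0,0,0],"roll":0}
  ]
}}

```text
t: 21.6
tool_pos: [0.464, -0.417, 0.2037]
tcp_rot: [[0.999, 0.033, -0.001], [0.033, -0.999, 0.001], [-0.001, -0.001, -1.0]]
contact_force: [-0.1, -0.0, 0.1]
opening: 0.472
grip_force: 35.0
```

```bash
python3 - <<'E'
from h import *
print(arm.sense()["opening"],arm.sense()["grip_force"])
go(*j2w(-.108,.001),.070,1.6)
E
```

```text
0.47217524191572297 34.96261954307556
pose [ 0.464  -0.417   0.2037] psi 1.89 q6 41.2 shift units [ 0.1142 -1.3334  0.2498] roll 0.006
```

Call:
{"fn": "step_arm", "kwargs": {
  "deltas": [
    {"linear":[0.057,-0.133,0],"roll":0},
    {"linear":[0.057,-0.133,0],"roll":0},
    {"linear":[0,-0.133,0],"roll":0},
    {"linear":[0,-0.133,0],"roll":0},
    {"linear":[0,-0.133,0],"roll":0},
    {"linear":[0,-0.133,0],"roll":0},
    {"linear":[0,-0.133,0],"roll":0},
    {"linear":[0,-0.133,0],"roll":0},
    {"linear":[0,-0.133,0],"roll":0},
    {"linear":[0,-0.136,0],"roll":0},
    {"linear":[0,0,0.12],"roll":0},
    {"linear":[0,0,0.12],"roll":0}
  ]
}}

```text
t: 22.8
tool_pos: [0.4863, -0.0152, 0.1328]
tcp_rot: [[0.999, 0.039, 0.004], [0.039, -0.999, -0.001], [0.004, 0.001, -1.0]]
contact_force: [0.5, 0.8, -1.2]
opening: 0.471
grip_force: 35.0
```

Call:
{"fn": "step_arm", "kwargs": {
  "deltas": [
    {"linear":[0,0,0],"roll":0},
    {"linear":[0,0,0],"roll":0}
  ]
}}

```text
t: 23.0
tool_pos: [0.485, -0.0165, 0.1319]
tcp_rot: [[0.999, 0.034, -0.002], [0.034, -0.999, 0.0], [-0.002, -0.0, -1.0]]
contact_force: [-0.3, -0.3, -0.3]
opening: 0.473
grip_force: 35.0
```

```bash
python3 - <<'E'
from h import *
go(*j2w(-.108,.001),.0545,1.6); print(arm.sense()["contact_force"])
E
```

```text
pose [ 0.485  -0.0165  0.1319] psi 1.95 q6 79.8 shift units [ 0.0003 -0.0014  0.0614] roll 0.008
[-0.34565034 -0.32073599 -0.29692867]
```

Call:
{"fn": "step_arm", "kwargs": {
  "deltas": [
    {"linear":[0,0,0.04],"roll":0.008},
    {"linear":[0,0,0.02],"roll":0},
    {"linear":[0,0,0],"roll":0},
    {"linear":[0.03,0,0],"roll":0},
    {"linear":[0.03,0,0],"roll":0},
    {"linear":[0.03,0,0],"roll":0},
    {"linear":[0.03,0,0],"roll":0},
    {"linear":[0.03,0,0],"roll":0},
    {"linear":[0.03,0,0],"roll":0},
    {"linear":[0.03,0,0],"roll":0},
    {"linear":[0.03,0,0],"roll":0},
    {"linear":[0,0,0],"roll":0}
  ]
}}

```text
t: 24.2
tool_pos: [0.5584, -0.0145, 0.1136]
tcp_rot: [[1.0, 0.027, 0.0], [0.027, -1.0, 0.0], [0.0, -0.0, -1.0]]
contact_force: [0.9, 0.0, -4.2]
opening: 0.468
grip_force: 35.0
```

Call:
{"fn": "step_arm", "kwargs": {
  "deltas": [
    {"linear":[0.01,0,0],"roll":0},
    {"linear":[0.01,0,0],"roll":0},
    {"linear":[0.01,0,0],"roll":0},
    {"linear":[0.01,0,0],"roll":0},
    {"linear":[0,0,0],"roll":0},
    {"linear":[0,0,0],"roll":0}
  ]
}}

```text
t: 24.8
tool_pos: [0.5669, -0.0143, 0.1129]
tcp_rot: [[1.0, 0.027, -0.008], [0.027, -1.0, 0.0], [-0.008, -0.0, -1.0]]
contact_force: [-9.0, -1.0, -0.7]
opening: 0.473
grip_force: 35.0
```

```bash
python3 - <<'E'
from h import *
go(*j2w(-.032,.001),.0545,1.6); print(arm.sense()["contact_force"])
E
```

```text
pose [ 0.5669 -0.0143  0.1129] psi 1.53 q6 81.7 shift units [-0.0196 -0.0018 -0.002 ] roll -0.002
[-8.97748156 -0.99848294 -0.7069465 ]
```

Call:
{"fn": "step_arm", "kwargs": {
  "deltas": [
    {"linear":[0,0,0],"roll":0},
    {"linear":[0,0,0],"roll":0},
    {"linear":[0,0,0],"roll":0},
    {"linear":[-0.1,0,0],"roll":0},
    {"linear":[-0.15,0,-0.06],"roll":0},
    {"linear":[0,0,-0.12],"roll":0},
    {"linear":[0,0,-0.12],"roll":0},
    {"linear":[0,0.15,0],"roll":0},
    {"linear":[0,0.15,0],"roll":0},
    {"linear":[0,0.15,0],"roll":0},
    {"linear":[0,0.15,0],"roll":0},
    {"linear":[0,0,0],"roll":0}
  ],
  "fingers": 0.3
}}

```text
t: 26.0
tool_pos: [0.4998, -0.2008, 0.2056]
tcp_rot: [[1.0, 0.021, 0.003], [0.021, -1.0, -0.003], [0.003, 0.003, -1.0]]
contact_force: [-0.1, 0.9, 0.4]
opening: 0.653
grip_force: 0.0
```

```bash
cat >> h.py <<'E'
def pile(top):
    for n in("top","side"):
        im,p=cloud(n)
        J=(p[...,:2]-O)@R2(JY)
        for k in range(1,5):
            zt=.014+.018*k
            s=(p[...,2]>zt-.010)&(p[...,2]<zt+.004)&(J[...,0]>-.08)&(J[...,0]<-.024)&(abs(J[...,1])<.04); c=J[s]
            if s.sum()>10: print(n,k,s.sum(),"rear",np.percentile(c[:,0],1).round(4),"y",np.percentile(c[:,1],[1,99]).round(4))
        if n=="top": P=p;I=im
    return I,P
E
python3 - <<'E'
from h import *
I,P=pile(2); print(arm.sense()["tool_pos"])
for c in ((.574,-.363),(.554,-.467)): fit(P,*c,.06,.012,.022)
c=np.array([.5542,-.4673]);a=105.1
g=c+R2(a)@np.array([-.032,0]); print(g);go(*g,.06,a)
E
```

```text
top 1 38 rear -0.0454 y [-0.0229  0.0192]
top 2 135 rear -0.0432 y [-0.0224  0.022 ]
side 1 97 rear -0.0474 y [-0.0177  0.0262]
side 2 186 rear -0.0455 y [-0.0191  0.0261]
[ 0.49948367 -0.19707775  0.204744  ]
fit [ 0.5738 -0.3632] [0.09  0.045] long axis 88.7
fit [ 0.5543 -0.4676] [0.045 0.093] long axis 105.3
[ 0.56253614 -0.49819512]
pose [ 0.4995 -0.1971  0.2047] psi 1.39 q6 61.3 shift units [0.1854 1.0085 0.2863] roll -2.305
```

```bash
python3 - <<'E'
from h import *
for n in("top","side"):
    p=np.load(n+".npz")["P"]
    for lo,hi in((.02,.06),(.06,.1),(.1,.12),(.12,.15)):
        s=(p[...,2]>lo)&(p[...,2]<hi)&(np.hypot(p[...,0]-.66,p[...,1]+.43)<.05); c=p[s]
        if s.sum(): print(n,lo,s.sum(),c.min(0).round(3)[:2],c.max(0).round(3)[:2])
E
```

```text
top 0.02 69 [ 0.648 -0.448] [ 0.68  -0.409]
top 0.06 105 [ 0.646 -0.453] [ 0.688 -0.408]
top 0.1 116 [ 0.648 -0.452] [ 0.688 -0.411]
top 0.12 120 [ 0.656 -0.445] [ 0.681 -0.417]
side 0.02 186 [ 0.645 -0.438] [ 0.692 -0.404]
side 0.06 200 [ 0.644 -0.435] [ 0.691 -0.399]
side 0.1 89 [ 0.647 -0.435] [ 0.685 -0.404]
side 0.12 91 [ 0.654 -0.437] [ 0.679 -0.404]
```

Call:
{"fn": "step_arm", "kwargs": {
  "deltas": [
    {"linear":[0.02,0.127,0],"roll":0},
    {"linear":[0.02,0.127,0],"roll":0},
    {"linear":[0.02,0.127,0],"roll":0},
    {"linear":[0.02,0.127,0],"roll":0},
    {"linear":[0.02,0.127,0],"roll":0},
    {"linear":[0.02,0.127,0],"roll":0},
    {"linear":[0.02,0.127,0],"roll":0},
    {"linear":[0.02,0.127,0],"roll":0},
    {"linear":[0,0,0],"roll":-0.18},
    {"linear":[0,0,0],"roll":-0.18},
    {"linear":[0,0,0],"roll":-0.18},
    {"linear":[0,0,0],"roll":-0.18}
  ],
  "fingers": 0.5
}}

```text
t: 27.3
tool_pos: [0.5565, -0.4978, 0.2041]
tcp_rot: [[0.825, 0.564, 0.0], [0.564, -0.825, 0.0], [0.0, 0.0, -1.0]]
contact_force: [-0.4, 0.2, -0.1]
opening: 0.75
grip_force: 0.0
```

Call:
{"fn": "step_arm", "kwargs": {
  "deltas": [
    {"linear":[0,0,0],"roll":-0.18},
    {"linear":[0,0,0],"roll":-0.18},
    {"linear":[0,0,0],"roll":-0.18},
    {"linear":[0,0,0],"roll":-0.18},
    {"linear":[0,0,0],"roll":-0.18},
    {"linear":[0,0,0],"roll":-0.18},
    {"linear":[0,0,0],"roll":-0.18},
    {"linear":[0,0,0],"roll":-0.18},
    {"linear":[0,0,0],"roll":-0.145},
    {"linear":[0,0,0],"roll":0},
    {"linear":[0,0,0],"roll":0}
  ]
}}

```text
t: 28.4
tool_pos: [0.5561, -0.4984, 0.2042]
tcp_rot: [[-0.262, 0.965, 0.0], [0.965, 0.262, 0.0], [-0.0, 0.0, -1.0]]
contact_force: [0.5, -0.1, -0.3]
opening: 0.749
grip_force: 0.0
```

```bash
python3 - <<'E'
from h import *
c=np.array([.5543,-.4675]);a=105.2
g=c+R2(a)@np.array([-.037,.007]); print(g);go(*g,.022,a)
E
```

```text
[ 0.55724588 -0.50504093]
pose [ 0.5561 -0.4984  0.2042] psi 105.19 q6 -61.2 shift units [-0.0225 -0.0022  0.4108] roll -0.0
```

Call:
{"fn": "step_arm", "kwargs": {
  "deltas": [
    {"linear":[-0.022,-0.002,0],"roll":0},
    {"linear":[0,0,0.11],"roll":0},
    {"linear":[0,0,0.11],"roll":0},
    {"linear":[0,0,0.1],"roll":0},
    {"linear":[0,0,0.06],"roll":0},
    {"linear":[0,0,0.03],"roll":0},
    {"linear":[0,0,0],"roll":0},
    {"linear":[0,0,0],"roll":0}
  ]
}}

```text
t: 29.2
tool_pos: [0.5571, -0.5069, 0.0828]
tcp_rot: [[-0.263, 0.965, 0.002], [0.965, 0.263, -0.002], [-0.002, 0.001, -1.0]]
contact_force: [-0.3, -0.2, -0.1]
opening: 0.751
grip_force: 0.0
```

Call:
{"fn": "step_arm", "kwargs": {
  "deltas": [
    {"linear":[0,0,0],"roll":0},
    {"linear":[0,0,0],"roll":0},
    {"linear":[0,0,0],"roll":0},
    {"linear":[0,0,0],"roll":0},
    {"linear":[0,0,0],"roll":0},
    {"linear":[0,0,0],"roll":0},
    {"linear":[0,0,-0.05],"roll":0},
    {"linear":[0,0,-0.12],"roll":0},
    {"linear":[0,0,-0.12],"roll":0},
    {"linear":[0,0,-0.12],"roll":0},
    {"linear":[0,0,0],"roll":0}
  ],
  "fingers": -1,
  "grip_force": 35
}}

```text
t: 30.3
tool_pos: [0.5584, -0.5084, 0.2131]
tcp_rot: [[-0.263, 0.965, 0.009], [0.965, 0.263, -0.009], [-0.011, 0.006, -1.0]]
contact_force: [0.3, -0.3, 0.8]
opening: 0.471
grip_force: 34.8
```

Call:
{"fn": "step_arm", "kwargs": {
  "deltas": [
    {"linear":[0,-0.13,0],"roll":0},
    {"linear":[0,-0.13,0],"roll":0},
    {"linear":[0,0,0],"roll":0.18},
    {"linear":[0,0,0],"roll":0.18},
    {"linear":[0,0,0],"roll":0.18},
    {"linear":[0,0,0],"roll":0.18},
    {"linear":[0,0,0],"roll":0.18},
    {"linear":[0,0,0],"roll":0.18},
    {"linear":[0,0,0],"roll":0.18},
    {"linear":[0,0,0],"roll":0.18},
    {"linear":[0,0,0],"roll":0.18},
    {"linear":[0,0,0],"roll":0.18}
  ]
}}

```text
t: 31.5
tool_pos: [0.4806, -0.5262, 0.2032]
tcp_rot: [[0.914, 0.405, -0.001], [0.405, -0.914, 0.001], [-0.001, -0.002, -1.0]]
contact_force: [0.3, -0.8, -0.8]
opening: 0.475
grip_force: 34.8
```

Call:
{"fn": "step_arm", "kwargs": {
  "deltas": [
    {"linear":[0,0,0],"roll":0.18},
    {"linear":[0,0,0],"roll":0.18},
    {"linear":[0,0,0],"roll":0.142},
    {"linear":[0,0,0],"roll":0}
  ]
}}

```text
t: 31.9
tool_pos: [0.4807, -0.5263, 0.2033]
tcp_rot: [[1.0, 0.029, -0.001], [0.029, -1.0, 0.001], [-0.001, -0.001, -1.0]]
contact_force: [0.0, -0.1, -0.5]
opening: 0.474
grip_force: 34.8
```

```bash
python3 - <<'E'
from h import *
print(arm.sense()["opening"],arm.sense()["grip_force"])
go(*j2w(-.110,.001),.095,1.6)
E
```

```text
0.47372055687741693 34.78091597557068
pose [ 0.4807 -0.5263  0.2033] psi 1.66 q6 36.4 shift units [ 0.0572 -1.6996  0.1661] roll 0.001
```

Call:
{"fn": "step_arm", "kwargs": {
  "deltas": [
    {"linear":[0.028,-0.1416,0],"roll":0},
    {"linear":[0.029,-0.1416,0],"roll":0},
    {"linear":[0,-0.1416,0],"roll":0},
    {"linear":[0,-0.1416,0],"roll":0},
    {"linear":[0,-0.1416,0],"roll":0},
    {"linear":[0,-0.1416,0],"roll":0},
    {"linear":[0,-0.1416,0],"roll":0},
    {"linear":[0,-0.1416,0],"roll":0},
    {"linear":[0,-0.1416,0],"roll":0},
    {"linear":[0,-0.1416,0],"roll":0},
    {"linear":[0,-0.1416,0],"roll":0},
    {"linear":[0,-0.1416,0],"roll":0}
  ]
}}

```text
t: 33.1
tool_pos: [0.4828, -0.015, 0.204]
tcp_rot: [[1.0, 0.031, -0.0], [0.031, -1.0, -0.0], [-0.0, 0.0, -1.0]]
contact_force: [0.1, 0.1, -0.8]
opening: 0.473
grip_force: 34.8
```

Call:
{"fn": "step_arm", "kwargs": {
  "deltas": [
    {"linear":[0,0,0.08],"roll":0},
    {"linear":[0,0,0.08],"roll":0},
    {"linear":[0,0,0],"roll":0},
    {"linear":[0,0,0],"roll":0}
  ]
}}

```text
t: 33.5
tool_pos: [0.4831, -0.0166, 0.1559]
tcp_rot: [[1.0, 0.03, -0.001], [0.03, -1.0, 0.0], [-0.001, -0.0, -1.0]]
contact_force: [0.3, -0.6, 1.0]
opening: 0.473
grip_force: 34.8
```

```bash
python3 - <<'E'
from h import *
print(arm.sense()["opening"],arm.sense()["grip_force"])
go(*j2w(-.110,.001),.0745,1.6)
E
```

```text
0.47324347054201327 34.77984309196472
pose [ 0.4831 -0.0166  0.1559] psi 1.72 q6 80.0 shift units [-0.0002 -0.0018  0.0745] roll 0.003
```

Call:
{"fn": "step_arm", "kwargs": {
  "deltas": [
    {"linear":[0,-0.001,0.05],"roll":0},
    {"linear":[0,0,0.023],"roll":0},
    {"linear":[0,0,0],"roll":0},
    {"linear":[0.03,0,0],"roll":0},
    {"linear":[0.03,0,0],"roll":0},
    {"linear":[0.03,0,0],"roll":0},
    {"linear":[0.03,0,0],"roll":0},
    {"linear":[0.03,0,0],"roll":0},
    {"linear":[0.03,0,0],"roll":0},
    {"linear":[0.03,0,0],"roll":0},
    {"linear":[0.02,0,0],"roll":0},
    {"linear":[0,0,0],"roll":0}
  ]
}}

```text
t: 34.7
tool_pos: [0.5522, -0.0144, 0.1333]
tcp_rot: [[1.0, 0.029, -0.004], [0.029, -1.0, -0.0], [-0.004, 0.0, -1.0]]
contact_force: [-4.4, -1.1, -1.6]
opening: 0.471
grip_force: 34.9
```

Call:
{"fn": "step_arm", "kwargs": {
  "deltas": [
    {"linear":[0.01,0,0],"roll":0},
    {"linear":[0.01,0,0],"roll":0},
    {"linear":[0.01,0,0],"roll":0},
    {"linear":[0.01,0,0],"roll":0},
    {"linear":[0,0,0],"roll":0},
    {"linear":[0,0,0],"roll":0}
  ]
}}

```text
t: 35.3
tool_pos: [0.5572, -0.015, 0.1312]
tcp_rot: [[0.999, 0.029, -0.024], [0.029, -1.0, -0.002], [-0.024, 0.001, -1.0]]
contact_force: [-27.6, -6.0, 9.4]
opening: 0.472
grip_force: 35.2
```

```bash
python3 - <<'E'
from h import *
go(*j2w(-.037,.001),.0745,1.6); print(arm.sense()["contact_force"],arm.sense()["opening"])
E
```

```text
pose [ 0.5572 -0.015   0.1312] psi 1.64 q6 81.5 shift units [-0.0043 -0.0033 -0.0076] roll 0.001
[-27.58674656  -5.95251963   9.44340169] 0.47228915585203657
```

Call:
{"fn": "step_arm", "kwargs": {
  "deltas": [
    {"linear":[-0.02,0,0],"roll":0},
    {"linear":[0,0,0],"roll":0},
    {"linear":[0,0,0],"roll":0},
    {"linear":[-0.1,0,0],"roll":0},
    {"linear":[-0.15,0,-0.06],"roll":0},
    {"linear":[0,0,-0.12],"roll":0},
    {"linear":[0,0,-0.12],"roll":0},
    {"linear":[0,0.15,0],"roll":0},
    {"linear":[0,0.15,0],"roll":0},
    {"linear":[0,0.15,0],"roll":0},
    {"linear":[0,0.15,0],"roll":0},
    {"linear":[0,0,0],"roll":0}
  ],
  "fingers": 0.3
}}

```text
t: 36.5
tool_pos: [0.4898, -0.2008, 0.2259]
tcp_rot: [[1.0, 0.024, 0.004], [0.024, -1.0, -0.003], [0.004, 0.003, -1.0]]
contact_force: [0.1, 0.3, 0.1]
opening: 0.652
grip_force: 0.0
```

```bash
python3 - <<'E'
from h import *
I,P=pile(3); 
c,a=fit(P,.574,-.363,.06,.012,.022); fit(P,.352,-.297,.08,.025,.05)
g=np.array(c)+R2(a)@np.array([.034,0]); print(g);go(*g,.022,a)
E
```

```text
top 1 37 rear -0.0455 y [-0.0229  0.0197]
top 2 23 rear -0.0438 y [-0.0223  0.0186]
top 3 141 rear -0.0438 y [-0.0232  0.0215]
side 1 92 rear -0.0475 y [-0.0167  0.0252]
side 2 86 rear -0.046 y [-0.0163  0.0257]
side 3 187 rear -0.0461 y [-0.0193  0.025 ]
fit [ 0.574  -0.3635] [0.09  0.045] long axis 88.4
fit [ 0.3553 -0.3027] [0.032 0.11 ] long axis 96.8
[ 0.57494438 -0.32953331]
pose [ 0.4894 -0.1971  0.225 ] psi 1.54 q6 60.7 shift units [0.2724 0.4487 0.4806] roll -1.931
```

Call:
{"fn": "step_arm", "kwargs": {
  "deltas": [
    {"linear":[0.068,0.112,0],"roll":0},
    {"linear":[0.068,0.112,0],"roll":0},
    {"linear":[0.068,0.112,0],"roll":0},
    {"linear":[0.068,0.112,0],"roll":0},
    {"linear":[0,0,0],"roll":-0.1755},
    {"linear":[0,0,0],"roll":-0.1755},
    {"linear":[0,0,0],"roll":-0.1755},
    {"linear":[0,0,0],"roll":-0.1755},
    {"linear":[0,0,0],"roll":-0.1755},
    {"linear":[0,0,0],"roll":-0.1755},
    {"linear":[0,0,0],"roll":-0.1755},
    {"linear":[0,0,0],"roll":-0.1755}
  ],
  "fingers": 0.45
}}

```text
t: 37.8
tool_pos: [0.5752, -0.3262, 0.2246]
tcp_rot: [[0.418, 0.908, 0.001], [0.908, -0.418, -0.0], [0.0, 0.001, -1.0]]
contact_force: [-0.1, -0.2, 0.4]
opening: 0.73
grip_force: 0.0
```

Call:
{"fn": "step_arm", "kwargs": {
  "deltas": [
    {"linear":[0,0,0],"roll":-0.1755},
    {"linear":[0,0,0],"roll":-0.1755},
    {"linear":[0,0,0],"roll":-0.1755},
    {"linear":[0,0,0.12],"roll":0},
    {"linear":[0,0,0.12],"roll":0},
    {"linear":[0,0,0.1],"roll":0},
    {"linear":[0,0,0],"roll":0},
    {"linear":[0,0,0],"roll":0}
  ]
}}

```text
t: 38.6
tool_pos: [0.5748, -0.327, 0.1225]
tcp_rot: [[0.024, 1.0, -0.0], [1.0, -0.024, 0.0], [0.0, -0.0, -1.0]]
contact_force: [0.7, 0.1, 0.6]
opening: 0.725
grip_force: 0.0
```

```bash
python3 - <<'E'
from h import *
go(.5749,-.3295,.0225,88.4)
E
```

```text
pose [ 0.5748 -0.327   0.1225] psi 88.61 q6 -32.9 shift units [-0.0085  0.0007  0.1365] roll 0.005
```

Call:
{"fn": "step_arm", "kwargs": {
  "deltas": [
    {"linear":[-0.008,0,0.06],"roll":0},
    {"linear":[0,0,0.05],"roll":0},
    {"linear":[0,0,0.026],"roll":0},
    {"linear":[0,0,0],"roll":0},
    {"linear":[0,0,0],"roll":0}
  ]
}}

```text
t: 39.1
tool_pos: [0.574, -0.3307, 0.0811]
tcp_rot: [[0.026, 1.0, -0.0], [1.0, -0.026, 0.0], [0.0, -0.0, -1.0]]
contact_force: [-0.3, 1.0, 0.8]
opening: 0.727
grip_force: 0.0
```

Call:
{"fn": "step_arm", "kwargs": {
  "deltas": [
    {"linear":[0,0,0],"roll":0},
    {"linear":[0,0,0],"roll":0},
    {"linear":[0,0,0],"roll":0},
    {"linear":[0,0,0],"roll":0},
    {"linear":[0,0,0],"roll":0},
    {"linear":[0,0,-0.05],"roll":0},
    {"linear":[0,0,-0.12],"roll":0},
    {"linear":[0,0,-0.12],"roll":0},
    {"linear":[0,0,-0.12],"roll":0},
    {"linear":[0,-0.13,0],"roll":0},
    {"linear":[0,-0.13,0],"roll":0},
    {"linear":[0,0,0],"roll":0}
  ],
  "fingers": -1,
  "grip_force": 35
}}

```text
t: 40.3
tool_pos: [0.4925, -0.3279, 0.2043]
tcp_rot: [[0.028, 1.0, -0.002], [1.0, -0.028, 0.001], [0.001, -0.002, -1.0]]
contact_force: [0.6, 0.2, -0.4]
opening: 0.47
grip_force: 34.9
```

Call:
{"fn": "step_arm", "kwargs": {
  "deltas": [
    {"linear":[0,0,0],"roll":-0.1722},
    {"linear":[0,0,0],"roll":-0.1722},
    {"linear":[0,0,0],"roll":-0.1722},
    {"linear":[0,0,0],"roll":-0.1722},
    {"linear":[0,0,0],"roll":-0.1722},
    {"linear":[0,0,0],"roll":-0.1722},
    {"linear":[0,0,0],"roll":-0.1722},
    {"linear":[0,0,0],"roll":-0.1722},
    {"linear":[0,0,0],"roll":-0.1722},
    {"linear":[0,0,0],"roll":-0.1722},
    {"linear":[0,0,0],"roll":-0.1722},
    {"linear":[0,0,0],"roll":-0.1722}
  ]
}}

```text
t: 41.5
tool_pos: [0.4967, -0.3287, 0.2052]
tcp_rot: [[-0.999, -0.032, 0.001], [-0.032, 0.999, -0.0], [-0.001, -0.0, -1.0]]
contact_force: [-0.6, -0.3, -0.4]
opening: 0.471
grip_force: 34.9
```

```bash
python3 - <<'E'
from h import *
print(arm.sense()["opening"],arm.sense()["grip_force"])
go(*j2w(-.108,.001),.12,181.6)
E
```

```text
0.47068997483398245 34.90802586078644
pose [ 0.4967 -0.3287  0.2052] psi -178.17 q6 -130.5 shift units [0.0058 1.043  0.0867] roll 0.005
```

Call:
{"fn": "step_arm", "kwargs": {
  "deltas": [
    {"linear":[0,0.13,0],"roll":0},
    {"linear":[0,0.13,0],"roll":0},
    {"linear":[0,0.13,0],"roll":0},
    {"linear":[0,0.13,0],"roll":0},
    {"linear":[0,0.13,0],"roll":0},
    {"linear":[0,0.13,0],"roll":0},
    {"linear":[0,0.13,0],"roll":0},
    {"linear":[0,0.133,0],"roll":0},
    {"linear":[0.005,0,0.07],"roll":0},
    {"linear":[0,0,0.02],"roll":0},
    {"linear":[0,0,0],"roll":0},
    {"linear":[0,0,0],"roll":0}
  ]
}}

```text
t: 42.7
tool_pos: [0.4868, -0.0164, 0.178]
tcp_rot: [[-1.0, -0.025, 0.001], [-0.025, 1.0, -0.0], [-0.001, -0.0, -1.0]]
contact_force: [-0.0, -1.2, 0.4]
opening: 0.468
grip_force: 34.9
```

```bash
python3 - <<'E'
from h import *
print(arm.sense()["opening"],arm.sense()["grip_force"])
go(*j2w(-.108,.001),.091,181.6)
im,_=cloud("side"); cv2.imwrite("pics/p6.png",cv2.resize(im[170:310,110:310][...,::-1],(600,420),interpolation=2))
E
```

```text
0.4682141479762159 34.90812420845032
pose [ 0.4868 -0.0164  0.178 ] psi -178.56 q6 -99.7 shift units [0.0059 0.0016 0.0932] roll -0.004
```

View pics/p6.png

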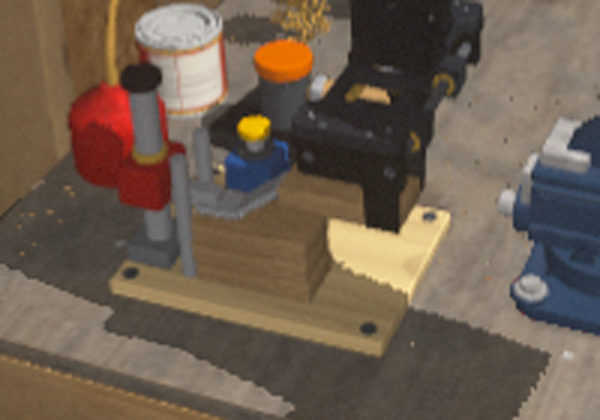

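Call:
{"fn": "step_arm", "kwargs": {
  "deltas": [
    {"linear":[0.004,0.002,0.06],"roll":0},
    {"linear":[0,0,0.032],"roll":0},
    {"linear":[0,0,0],"roll":0},
    {"linear":[-0.03,0,0],"roll":0},
    {"linear":[-0.03,0,0],"roll":0},
    {"linear":[-0.03,0,0],"roll":0},
    {"linear":[-0.03,0,0],"roll":0},
    {"linear":[-0.03,0,0],"roll":0},
    {"linear":[-0.03,0,0],"roll":0},
    {"linear":[-0.03,0,0],"roll":0},
    {"linear":[-0.02,0,0],"roll":0},
    {"linear":[0,0,0],"roll":0}
  ]
}}

```text
t: 43.95
tool_pos: [0.5549, -0.0134, 0.1492]
tcp_rot: [[-1.0, -0.026, -0.0], [-0.026, 1.0, 0.0], [0.0, 0.0, -1.0]]
contact_force: [1.3, 0.2, -4.8]
opening: 0.473
grip_force: 35.0
```

Call:
{"fn": "step_arm", "kwargs": {
  "deltas": [
    {"linear":[-0.01,0,0],"roll":0},
    {"linear":[-0.01,0,0],"roll":0},
    {"linear":[-0.01,0,0],"roll":0},
    {"linear":[-0.005,0,0],"roll":0},
    {"linear":[0,0,0],"roll":0},
    {"linear":[0,0,0],"roll":0}
  ]
}}

```text
t: 44.55
tool_pos: [0.5648, -0.0132, 0.1499]
tcp_rot: [[-1.0, -0.026, 0.001], [-0.026, 1.0, 0.0], [-0.001, 0.0, -1.0]]
contact_force: [-0.1, 0.7, -4.4]
opening: 0.476
grip_force: 35.0
```

```bash
python3 - <<'E'
from h import *
go(*j2w(-.034,.001),.091,181.6); print(arm.sense()["contact_force"],arm.sense()["opening"])
E
```

```text
pose [ 0.5648 -0.0132  0.1499] psi -178.49 q6 -98.3 shift units [ 0.0196 -0.0021 -0.0002] roll -0.002
[-0.10370915  0.73556169 -4.43872428] 0.4762753481942556
```

Call:
{"fn": "step_arm", "kwargs": {
  "deltas": [
    {"linear":[-0.01,0,0],"roll":0},
    {"linear":[-0.01,0,0],"roll":0},
    {"linear":[0,0,0],"roll":0},
    {"linear":[0,0,0],"roll":0}
  ]
}}

```text
t: 44.95
tool_pos: [0.5677, -0.0132, 0.1487]
tcp_rot: [[-1.0, -0.027, -0.01], [-0.027, 1.0, -0.0], [0.01, -0.0, -1.0]]
contact_force: [-12.2, 0.3, 1.4]
opening: 0.472
grip_force: 35.0
```

```bash
python3 - <<'E'
from h import *
I,P=pile(4)
E
```

```text
top 1 35 rear -0.0452 y [-0.0229  0.0196]
top 2 18 rear -0.044 y [-0.0219  0.0188]
top 3 15 rear -0.0442 y [-0.0221  0.0133]
top 4 18 rear -0.0431 y [-0.0043  0.0105]
side 1 94 rear -0.0475 y [-0.0148  0.0258]
side 2 95 rear -0.0458 y [-0.0149  0.0264]
side 3 84 rear -0.0464 y [-0.0205  0.0285]
side 4 195 rear -0.0458 y [-0.0212  0.033 ]
```

Call:
{"fn": "step_arm", "kwargs": {
  "deltas": [
    {"linear":[0.008,0,0],"roll":0},
    {"linear":[0,0,0],"roll":0},
    {"linear":[0,0,0],"roll":0},
    {"linear":[0,0,0],"roll":0},
    {"linear":[0.1,0,0],"roll":0},
    {"linear":[0.15,0,0],"roll":0},
    {"linear":[0,0,-0.15],"roll":0},
    {"linear":[0,-0.15,0],"roll":0},
    {"linear":[0,-0.15,0],"roll":0},
    {"linear":[0,-0.15,0],"roll":0},
    {"linear":[0,-0.15,0],"roll":0},
    {"linear":[0,0,0],"roll":0}
  ],
  "fingers": 0.3
}}

```text
t: 46.25
tool_pos: [0.4984, -0.1995, 0.1958]
tcp_rot: [[-1.0, -0.021, 0.002], [-0.021, 1.0, -0.002], [-0.002, -0.002, -1.0]]
contact_force: [-0.3, 0.6, -0.4]
opening: 0.65
grip_force: 0.0
```

```bash
python3 - <<'E'
from h import *
I,P=pile(4); print(arm.sense()["tool_pos"])
cv2.imwrite("pics/p7.png",cv2.resize(I[100:240,140:280][...,::-1],(560,560),interpolation=2))
h,_=fit(P,.664,-.207,.05,.06,.09)
h2,a=fit(P,.583,-.219,.06,.04,.062); 
v=np.array(h)-h2; print(np.degrees(np.arctan2(v[1],v[0])))
fit(np.load("top.npz")["P"],.583,-.219,.06,.04,.062)
E
```

```text
top 1 39 rear -0.0451 y [-0.023   0.0194]
top 2 22 rear -0.0438 y [-0.0226  0.0185]
top 3 28 rear -0.0441 y [-0.0232  0.0183]
top 4 145 rear -0.0437 y [-0.0208  0.0226]
side 1 97 rear -0.0471 y [-0.0161  0.0262]
side 2 83 rear -0.0458 y [-0.0149  0.026 ]
side 3 88 rear -0.0467 y [-0.0195  0.026 ]
side 4 193 rear -0.0457 y [-0.0198  0.0264]
[ 0.49806686 -0.19579318  0.19498634]
fit [ 0.6648 -0.2059] [0.048 0.047] long axis 2.3
fit [ 0.6354 -0.2139] [0.028 0.015] long axis 62.3
15.1957257867569
fit [ 0.5921 -0.2181] [0.101 0.023] long axis 9.2
```

View pics/p7.png

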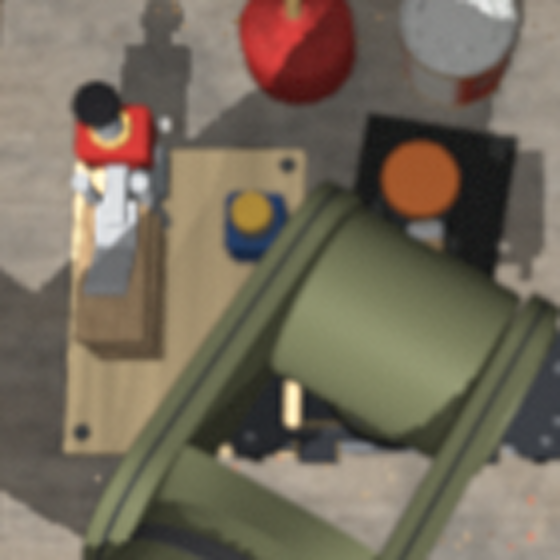

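```bash
python3 - <<'E'
from h import *
go(.613,-.2143,.042,189.2)
E
```

```text
pose [ 0.4981 -0.1958  0.195 ] psi -178.62 q6 -118.6 shift units [-0.3813 -0.071   0.3135] roll -0.174
```

Call:
{"fn": "step_arm", "kwargs": {
  "deltas": [
    {"linear":[-0.127,-0.024,0],"roll":0},
    {"linear":[-0.127,-0.024,0],"roll":0},
    {"linear":[-0.127,-0.024,0],"roll":0},
    {"linear":[0,0,0.05],"roll":-0.174},
    {"linear":[0,0,0.05],"roll":0},
    {"linear":[0,0,0.03],"roll":0},
    {"linear":[0,0,0],"roll":0},
    {"linear":[0,0,0],"roll":0}
  ]
}}

```text
t: 47.15
tool_pos: [0.6122, -0.2131, 0.1556]
tcp_rot: [[-0.987, -0.161, -0.001], [-0.161, 0.987, 0.0], [0.001, 0.0, -1.0]]
contact_force: [-1.1, 0.1, -0.1]
opening: 0.652
grip_force: 0.0
```

```bash
python3 - <<'E'
from h import *
go(.613,-.2143,.042,189.2)
E
```

```text
pose [ 0.6122 -0.2131  0.1556] psi -170.72 q6 -123.2 shift units [-0.0022 -0.0044  0.1819] roll 0.002
```

Call:
{"fn": "step_arm", "kwargs": {
  "deltas": [
    {"linear":[-0.002,-0.004,0.07],"roll":0},
    {"linear":[0,0,0.07],"roll":0},
    {"linear":[0,0,0.042],"roll":0},
    {"linear":[0,0,0],"roll":0},
    {"linear":[0,0,0],"roll":0}
  ]
}}

```text
t: 47.65
tool_pos: [0.6138, -0.2149, 0.1019]
tcp_rot: [[-0.987, -0.162, 0.001], [-0.162, 0.987, -0.0], [-0.001, -0.0, -1.0]]
contact_force: [1.0, 0.1, -0.0]
opening: 0.651
grip_force: 0.0
```

Call:
{"fn": "step_arm", "kwargs": {
  "deltas": [
    {"linear":[0,0,0],"roll":0},
    {"linear":[0,0,0],"roll":0},
    {"linear":[0,0,0],"roll":0},
    {"linear":[0,0,0],"roll":0},
    {"linear":[0,0,0],"roll":0},
    {"linear":[0,0,0],"roll":0},
    {"linear":[0,0,0],"roll":0},
    {"linear":[0,0,0],"roll":0}
  ],
  "fingers": -1,
  "grip_force": 60
}}

```text
t: 48.45
tool_pos: [0.6136, -0.2148, 0.1013]
tcp_rot: [[-0.987, -0.162, 0.0], [-0.162, 0.987, -0.0], [-0.0, -0.0, -1.0]]
contact_force: [-0.1, -0.2, 0.7]
opening: 0.23
grip_force: 59.7
```

Call:
{"fn": "step_arm", "kwargs": {
  "deltas": [
    {"linear":[0,0,-0.05],"roll":0},
    {"linear":[0,0,-0.1],"roll":0},
    {"linear":[0,0,-0.1],"roll":0},
    {"linear":[0,0,-0.05],"roll":0},
    {"linear":[0,0,0],"roll":0},
    {"linear":[0,0,0],"roll":0},
    {"linear":[0,0,0],"roll":0}
  ]
}}

```text
t: 49.15
tool_pos: [0.6124, -0.2142, 0.1886]
tcp_rot: [[-0.987, -0.162, -0.004], [-0.162, 0.987, 0.002], [0.004, 0.002, -1.0]]
contact_force: [0.7, -0.1, -3.6]
opening: 0.229
grip_force: 59.7
```

```bash
python3 - <<'E'
from h import *
print(arm.sense()["opening"],arm.sense()["contact_force"])
# head axis 52 mm ahead (-tool x) of grip; put pin 8 mm nearer the grip than the axis
pin=np.array([.6375,-.098]); m=np.array([np.cos(np.radians(9.2)),np.sin(np.radians(9.2))])
g=pin-m*.044; print(g); go(*g,.13,189.2)
im,P=cloud("side"); cv2.imwrite("pics/p8.png",cv2.resize(im[150:310,110:310][...,::-1],(600,480),interpolation=2))
E
```

```text
0.22927542090299252 [ 0.65107284 -0.09149116 -3.63993591]
[ 0.594066   -0.10503477]
pose [ 0.6124 -0.2142  0.1886] psi -170.66 q6 -123.4 shift units [ 0.0012  0.3688 -0.0004] roll 0.003
```

View pics/p8.png

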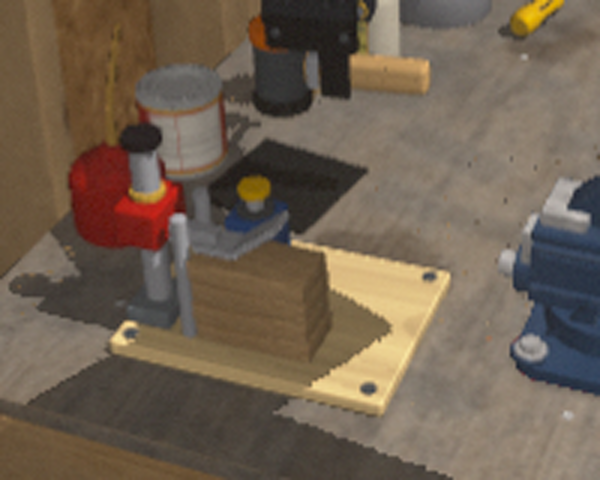

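Call:
{"fn": "step_arm", "kwargs": {
  "deltas": [
    {"linear":[0,0,-0.04],"roll":0},
    {"linear":[0,0.09,0],"roll":0},
    {"linear":[0,0.09,0],"roll":0},
    {"linear":[0,0.09,0],"roll":0},
    {"linear":[0,0.07,0],"roll":0},
    {"linear":[0,0.029,0],"roll":0},
    {"linear":[0,0,0],"roll":0},
    {"linear":[0,0,0],"roll":0},
    {"linear":[0,0,0],"roll":0}
  ]
}}

```text
t: 50.1
tool_pos: [0.5958, -0.1064, 0.2033]
tcp_rot: [[-0.987, -0.161, 0.0], [-0.161, 0.987, -0.0], [-0.0, -0.0, -1.0]]
contact_force: [0.1, -0.5, -3.3]
opening: 0.23
grip_force: 59.7
```

```bash
python3 - <<'E'
from h import *
print(arm.sense()["opening"],arm.sense()["contact_force"])
go(.5941,-.105,.121,189.2)
im,P=cloud("side"); cv2.imwrite("pics/p9.png",cv2.resize(im[150:310,110:310][...,::-1],(600,480),interpolation=2))
im,P=cloud("top")
s=(P[...,2]>.11)&(P[...,2]<.19)&(np.hypot(P[...,0]-.65,P[...,1]+.095)<.06)&(im[...,0]>1.6*im[...,2].astype(float)); q=P[s]; print(s.sum(),q.min(0).round(3),q.max(0).round(3),np.median(q,0).round(3))
E
```

```text
0.23008714802598965 [ 0.10196074 -0.52582766 -3.3020458 ]
pose [ 0.5958 -0.1064  0.2033] psi -170.72 q6 -114.5 shift units [0.0049 0.0057 0.0777] roll 0.002Traceback (most recent call last):
  File "<stdin>", line 6, in <module>
    return umr_minimum(a, axis, None, out, keepdims, initial, where)
ValueError: zero-size array to reduction operation minimum which has no identity
```

View pics/p9.png

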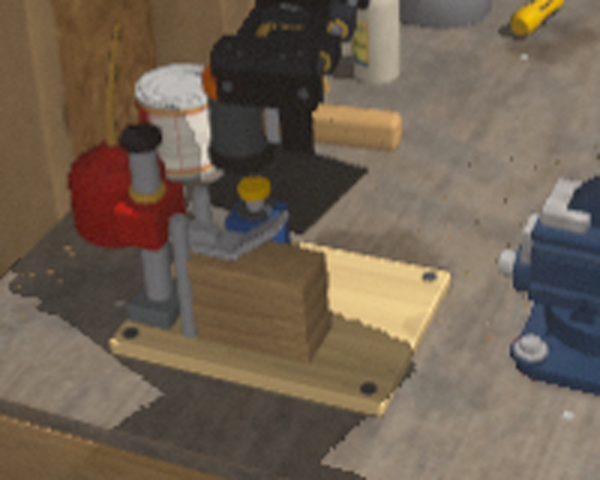

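Call:
{"fn": "step_arm", "kwargs": {
  "deltas": [
    {"linear":[0.005,0.005,0.03],"roll":0},
    {"linear":[0,0,0.03],"roll":0},
    {"linear":[0,0,0.015],"roll":0},
    {"linear":[0,0,0.015],"roll":0},
    {"linear":[0,0,0.01],"roll":0},
    {"linear":[0,0,0.01],"roll":0},
    {"linear":[0,0,0],"roll":0},
    {"linear":[0,0,0],"roll":0}
  ]
}}

```text
t: 51.0
tool_pos: [0.594, -0.1043, 0.1702]
tcp_rot: [[-0.987, -0.162, 0.0], [-0.162, 0.987, -0.0], [-0.0, -0.0, -1.0]]
contact_force: [-2.0, -1.1, 1.2]
opening: 0.233
grip_force: 59.7
```

Call:
{"fn": "step_arm", "kwargs": {
  "deltas": [
    {"linear":[0,0,0.01],"roll":0},
    {"linear":[0,0,0.01],"roll":0},
    {"linear":[0,0,0],"roll":0},
    {"linear":[0,0,0],"roll":0}
  ]
}}

```text
t: 51.4
tool_pos: [0.5942, -0.1043, 0.1655]
tcp_rot: [[-0.987, -0.162, 0.001], [-0.162, 0.987, -0.0], [-0.001, -0.0, -1.0]]
contact_force: [-6.6, 0.2, 8.5]
opening: 0.226
grip_force: 59.7
```

```bash
python3 - <<'E'
from h import *
s=arm.sense(); print(s["tool_pos"],s["contact_force"],s["wrist_torque"])
E
```

```text
[ 0.59419541 -0.10433275  0.16547867] [-6.58982135  0.18283574  8.48976009] [0.23902328 0.85150444 0.06415608]
```

Call:
{"fn": "step_arm", "kwargs": {
  "deltas": [
    {"linear":[0,0,0.01],"roll":0},
    {"linear":[0,0,0.005],"roll":0},
    {"linear":[0,0,0],"roll":0},
    {"linear":[0,0,0],"roll":0}
  ]
}}

```text
t: 51.8
tool_pos: [0.5946, -0.1046, 0.1649]
tcp_rot: [[-0.987, -0.163, 0.001], [-0.163, 0.987, -0.001], [-0.001, -0.001, -1.0]]
contact_force: [-14.9, 1.9, 24.9]
opening: 0.225
grip_force: 60.0
```

Call:
{"fn": "step_arm", "kwargs": {
  "deltas": [
    {"linear":[0,0,-0.03],"roll":0},
    {"linear":[0,0,-0.06],"roll":0},
    {"linear":[0,0,-0.06],"roll":0},
    {"linear":[0,-0.09,0],"roll":0},
    {"linear":[0,-0.09,0],"roll":0},
    {"linear":[0,-0.09,0],"roll":0},
    {"linear":[0,-0.07,0],"roll":0},
    {"linear":[0,-0.03,0],"roll":0},
    {"linear":[0,0,0],"roll":0},
    {"linear":[0,0,0],"roll":0}
  ]
}}

```text
t: 52.8
tool_pos: [0.6117, -0.2131, 0.204]
tcp_rot: [[-0.987, -0.162, -0.001], [-0.162, 0.987, 0.001], [0.001, 0.001, -1.0]]
contact_force: [-0.2, 0.7, -3.1]
opening: 0.228
grip_force: 59.9
```

```bash
python3 - <<'E'
from h import *
I,P=pile(4)
im2,P2=cloud("side")
for im,p in((I,P),(im2,P2)):
    f=im.astype(float); s=(f[...,0]>1.8*f[...,2])&(f[...,1]>1.35*f[...,2])&(np.hypot(p[...,0]-.6375,p[...,1]+.098)<.03)&(p[...,2]>.05)
    if s.sum(): print("pin",s.sum(),np.percentile(p[s][:,2],[50,80,95]).round(4))
    # handle: wood in front of fingers
    d=p[...,:2]-np.array([.613,-.2143]); m=np.array([np.cos(np.radians(9.2)),np.sin(np.radians(9.2))])
    l=d@m; w=d@np.array([-m[1],m[0]])
    for x in (-.07,-.06,-.05,-.04,-.03,.03,.05,.07):
        k=(abs(l-x)<.005)&(abs(w)<.012)&(p[...,2]>.08)&(p[...,2]<.24)
        if k.sum(): print(x,k.sum(),np.percentile(p[k][:,2],[5,50,95]).round(3))
go(.613,-.2143,.042,189.2); print(arm.sense()["contact_force"])
cv2.imwrite("pics/p10.png",cv2.resize(im2[130:290,110:310][...,::-1],(600,480),interpolation=2))
E
```

```text
top 4 84 rear -0.0433 y [-0.0084  0.0226]
side 1 91 rear -0.0474 y [-0.0153  0.0252]
side 2 86 rear -0.0464 y [-0.0158  0.0269]
side 3 87 rear -0.0465 y [-0.0196  0.0254]
side 4 189 rear -0.0459 y [-0.0182  0.0273]
-0.07 7 [0.14  0.152 0.159]
-0.06 1 [0.154 0.154 0.154]
-0.03 3 [0.218 0.221 0.222]
pin 89 [0.0685 0.0697 0.2043]
-0.07 33 [0.136 0.154 0.16 ]
-0.06 24 [0.136 0.158 0.16 ]
-0.05 23 [0.142 0.158 0.161]
-0.04 26 [0.135 0.159 0.161]
-0.03 54 [0.151 0.213 0.228]
0.03 39 [0.111 0.132 0.156]
0.07 11 [0.128 0.182 0.183]
pose [ 0.6119 -0.2127  0.2045] psi -170.6 q6 -123.3 shift units [-0.0029 -0.0061  0.345 ] roll 0.004
[-0.57150125  0.01385386 -3.17941234]
```

View pics/p10.png

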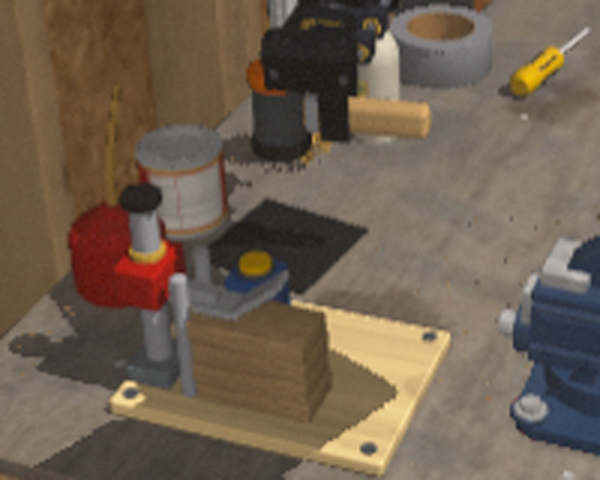

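Call:
{"fn": "step_arm", "kwargs": {
  "deltas": [
    {"linear":[-0.003,-0.006,0.08],"roll":0},
    {"linear":[0,0,0.1],"roll":0},
    {"linear":[0,0,0.08],"roll":0},
    {"linear":[0,0,0.04],"roll":0},
    {"linear":[0,0,0.02],"roll":0},
    {"linear":[0,0,0.01],"roll":0},
    {"linear":[0,0,0.008],"roll":0},
    {"linear":[0,0,0],"roll":0},
    {"linear":[0,0,0],"roll":0}
  ]
}}

```text
t: 53.85
tool_pos: [0.6136, -0.2156, 0.1044]
tcp_rot: [[-0.987, -0.162, 0.002], [-0.162, 0.987, -0.001], [-0.001, -0.001, -1.0]]
contact_force: [-0.2, 0.8, -3.3]
opening: 0.231
grip_force: 59.9
```

```bash
python3 - <<'E'
from h import *
s=arm.sense(); print(s["tool_pos"],s["contact_force"])
E
```

```text
[ 0.61361432 -0.21564441  0.10437074] [-0.17190021  0.84580203 -3.34680026]
```

Still fully borne; lower ~3 mm more, then release and withdraw.

Call:
{"fn": "step_arm", "kwargs": {
  "deltas": [
    {"linear":[0,0,0.006],"roll":0},
    {"linear":[0,0,0.004],"roll":0},
    {"linear":[0,0,0.003],"roll":0},
    {"linear":[0,0,0],"roll":0},
    {"linear":[0,0,0],"roll":0}
  ]
}}

```text
t: 54.35
tool_pos: [0.6134, -0.2156, 0.1013]
tcp_rot: [[-0.987, -0.162, 0.0], [-0.162, 0.987, -0.0], [-0.0, -0.0, -1.0]]
contact_force: [-4.6, 0.8, 6.0]
opening: 0.229
grip_force: 59.9
```

Call:
{"fn": "step_arm", "kwargs": {
  "deltas": [
    {"linear":[0,0,0],"roll":0},
    {"linear":[0,0,0],"roll":0},
    {"linear":[0,0,0],"roll":0},
    {"linear":[0,0,0],"roll":0},
    {"linear":[0,0,0],"roll":0},
    {"linear":[0,0,-0.05],"roll":0},
    {"linear":[0,0,-0.13],"roll":0},
    {"linear":[0,0,-0.13],"roll":0},
    {"linear":[0.15,0,-0.05],"roll":0},
    {"linear":[0.15,0,0],"roll":0},
    {"linear":[0.1,-0.12,0],"roll":0},
    {"linear":[0,-0.15,0],"roll":0}
  ],
  "fingers": 0.2
}}

```text
t: 55.55
tool_pos: [0.5047, -0.3143, 0.2081]
tcp_rot: [[-0.987, -0.163, -0.001], [-0.163, 0.987, 0.0], [0.001, 0.001, -1.0]]
contact_force: [1.1, -0.2, 0.0]
opening: 0.602
grip_force: 0.0
```

Call:
{"fn": "step_arm", "kwargs": {
  "deltas": [
    {"linear":[0,-0.15,0],"roll":0},
    {"linear":[0,-0.15,0],"roll":0},
    {"linear":[0,-0.15,0],"roll":0},
    {"linear":[0,0,0],"roll":0},
    {"linear":[0,0,0],"roll":0},
    {"linear":[0,0,0],"roll":0}
  ]
}}

```text
t: 56.15
tool_pos: [0.5297, -0.4472, 0.2078]
tcp_rot: [[-0.987, -0.163, 0.0], [-0.163, 0.987, 0.0], [-0.0, 0.0, -1.0]]
contact_force: [-0.3, 1.3, 1.0]
opening: 0.6
grip_force: 0.0
```

```bash
python3 - <<'E'
from h import *
I,P=pile(4); fit(P,.664,-.207,.05,.065,.09); fit(P,.59,-.218,.06,.04,.062); fit(P,.352,-.297,.08,.025,.05)
s=np.hypot(P[...,0]-.664,P[...,1]+.207)<.018; q=P[s]; print(np.median(q[:,2])); A=np.c_[q[:,:2]-[.664,-.207],np.ones(len(q))]; print(np.linalg.lstsq(A,q[:,2],rcond=None)[0])
print(arm.sense()["tool_pos"])
cv2.imwrite("pics/p11.png",cv2.resize(I[85:300,130:430],(600,430))[...,::-1])
E
```

```text
top 1 38 rear -0.0454 y [-0.0231  0.0192]
top 2 22 rear -0.0438 y [-0.0225  0.0187]
top 3 31 rear -0.0442 y [-0.0232  0.018 ]
top 4 145 rear -0.0439 y [-0.021   0.0224]
side 1 92 rear -0.0475 y [-0.0175  0.0253]
side 2 87 rear -0.0458 y [-0.0164  0.0264]
side 3 89 rear -0.0467 y [-0.0188  0.0263]
side 4 195 rear -0.0458 y [-0.0181  0.0277]
fit [ 0.6645 -0.2059] [0.049 0.047] long axis 1.3
fit [ 0.5941 -0.2163] [0.107 0.024] long axis 8.8Traceback (most recent call last):
  File "<stdin>", line 2, in <module>
  File "h.py", line 23, in fit
    k=1+np.argmax(st[1:,4]); q=P[l==k][:,:2].astype(np.float32)
        ~~~~~~~~~^^^^^^^^^^
    return _wrapfunc(a, 'argmax', axis=axis, out=out, **kwds)
    return bound(*args, **kwds)
ValueError: attempt to get argmax of an empty sequence
```

```bash
python3 - <<'E'
from station import arm
print(arm.close_job())
E
```

```text
the job is handed in; nothing more can be done
None
```

The job is handed in, and no verdict came back: the batten is in the scrap tray, all four blocks are piled against the posts under the arm, the pin was driven home with the mallet (measured about 69 mm), and the mallet is back upright on its mat; the batten was last confirmed in the tray before the mallet work, as the arm hid it in the final picture.

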